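Load a tape roll onto the bent-tube rack and shut its keeper

TASK

Put the roll of paper tape away on the tape rack: swing the rack's keeper bar up and back, take the roll from its wooden cradle, thread it over the raised end of the bent tube and slide it down round the bend, and leave it hanging on the level part of the tube between the stop collar and the keeper. Then lower the keeper bar across the tube again, let go, and leave the other things on the bench where they are.

Things in the scene. Friction and masses are not known exactly. Their poses are not given: they have to be found in the camera images.
- rack: Fixed tape rack: plywood board 170 x 260 x 12 mm with one bent 20 mm steel tube in its y-z plane. Origin on the bench under where the tube starts to bend; z up, y along the level tube towards the free end. From the board at y = -130 mm the tube rises, runs level (axis x = 0, 110 mm above the bench) from y = -100 to 0, then bends up by 40 degrees (see slope_mid). Keeper on a fork at the +x side.
- seat (a point): Point on the level tube's axis at rack y = -60 mm, 110 mm above the bench, midway between the dark stop collar (31 mm diameter, rack y = -108 to -100 mm) and where the keeper crosses (y = -15 mm); axes as the rack's. A roll hanging here has its centre about 6 mm below it.
- slope_mid (a point): Point on the axis of the tube's straight raised part, 35 mm past the end of the bend. The bend (60 mm radius of the axis) starts at rack y = 0 and ends at y = 38.6 mm, 124 mm above the bench; from there the tube is straight for 65 mm, at 40 degrees from level, up to the tip.
- tip (a point): Centre of the tube's round free end (10 mm radius), at rack y = 88.4 mm, 166 mm above the bench. From here the raised part runs down at 40 degrees towards the rack's -y.
- keeper (a joint): Keeper: 10 mm steel bar, 97 mm long, hinge axis along the rack's y. 0 = down, across the top of the level tube at rack y = -15 mm, so that no roll can pass; grows as the bar is lifted up and over to the rack's +x; 1.75 rad = back at its stop. It moves freely; let go beyond about 1.45 rad it drops back to its stop and stays, from less than 1.2 it falls shut.
- keeper_pivot (a point): Hinge axis of the keeper: at rack x = +75 mm, y = -15 mm, 125.5 mm above the bench.
- pin (a point): Grip point on the keeper's handle: a round wooden pin, 12 mm thick, 42 mm long, parallel to the rack's y, on a lever 36 mm above the bar's free end (161.5 mm above the bench and at rack x = -22, y = +11 mm when down; 103.5 mm from the hinge axis). The point is on the pin's axis, 26 mm towards +y from the lever. The pin can turn between the fingers.
- roll: Roll of brown paper tape on a cardboard core, 84 mm outer diameter, 24 mm wide, hole of 32 mm diameter, about 0.12 kg. Origin at its centre, y along its hole. At the start it stands on edge in the cradle, its centre about 52 mm above the bench, hole axis level along the cradle's y.
- cradle: Low wooden block (84 x 52 x 26 mm) with a 28 mm wide slot along its x in which the roll stands; fixed. Origin in the centre of its underside, z up; its cheeks end 26 mm above the bench.
- tape_roll: Bystander: larger roll of cream masking tape lying flat, 93 mm across, 24 mm high; its origin in the centre of its underside. Leave it.
- stick_box: Bystander: small brown wooden box, 81 x 126 x 45 mm; origin in the centre of its underside. Leave it.
- study_green: Bystander: small painted board lying flat, 140 x 152 x 11 mm; origin in the centre of its underside. Leave it.
- study_orange: Bystander: small painted board lying flat, 81 x 96 x 11 mm; origin in the centre of its underside. Leave it.
Mind the look-alikes: they are no part of the job. Leave any green look-alike of the roll alone.

How it is judged:
By the outcome, as a careful person would: the job done as asked, in the order asked, and still so for the second after the job is handed in, with the robot touching nothing.
It also fails if it takes over 72 s, if anything falls off the work surface, if the arm or the gripper's body presses on something with over 40 N, if the wrist force passes 120 N, or if a joint passes its speed limit or range.

ROBOT

A 7-joint arm with a two-finger parallel gripper is mounted at the origin on a cart in front of the work surface, level with it; the furniture and walls round the work are solid. World frame = base frame: x ahead of the robot, y to its left, z up, the work surface at z = 0. Lengths are in mm, angles in rad, forces in N, time in s.
With the tool pointing down it reaches from about 350 to 900 mm from the base axis. Payload 8.1 kg.
Tool frame: the origin (TCP) lies on the mounting face of the last link; the fingertips stand 173 mm ahead of it and the grasp point (between the pads) lies 155 mm ahead of it; z points along the fingers, y is the direction in which the jaws open and shut (so a half turn about z gives the same grasp; the last joint's range is limited). The gripper opens to 85 mm and grips with 20 to 120 N. Pads are 22 mm wide; open, the fingers measure 114 mm over their backs; the gripper's body (76 mm by 85 mm) begins 54 mm behind the grasp point. The pads swing forward as they close: fully open they stand 13 mm farther back than shut.
Start: joints at [1.182, 0.434, 0.025, 1.573, -0.012, 1.134, -0.075], TCP at [176.179, -599.662, 404.723] pointing down, gripper open.
Joint ranges: [-2.62, 2.62], [-0.44, 2.09], [-1.27, 1.32], [0.08, 2.57], [-1.32, 4.46], [0.12, 2], [-2.74, 2.74]. Speed limits (rad/s): [2.22, 2.22, 3.01, 3.01, 3.14, 3.14, 3.14].

INTERFACE

Orientations are given as a unit quaternion [w, x, y, z].
In Python, from workcell import r gives the robot as it stands.
- The arm moves only by the tool step_arm, never from a script. Its argument "deltas" is a list of rows, each a list of 3 entries, a list of its own where there are three numbers: the shift along the tool's x, y, z scaled (see below), then the turn, a rotation vector about the tool's x, y, z scaled (see below), then the closure, from 0 (fully open) to 1 (shut). In form: [[[tx, ty, tz], [rx, ry, rz], jaw], ...]. A call has 1 to 5 rows; each row is the pose to reach, as a shift and turn from the pose commanded when the call began, along the tool's axes at that moment, turning the shorter way round; what a row does not reach only later rows make up. The controller multiplies each number of a shift by 500 mm and each number of a turn by 180 degrees. A row lasts 1/12 s, in which the tool goes at most 41.7 mm and 7.16 degrees, less where a joint would pass 70% of its speed; a pose out of reach is approached as far as the arm can. A call with a number of a shift or a turn outside -1 to 1 is refused whole. A call with a gripper value outside its range is refused whole. The fingers move at their own pace and stop on an object; the grip force is fixed at half the most. Time passes only in rows, so rows that repeat a pose let the fingers close. It gives the time, the measured TCP pose, the force and the opening at its end, in the units of the state.
- r.read_state(): the state, without advancing time (a new reading comes with each control period).
- r.camera(name): name is "side" or "top"; returns the picture (400x640x3 uint8, red, green, blue); there is no depth.
- r.get_calibration(name): a dict with "fx", "fy", "cx", "cy" (pixels), "dist" ([k1, k2, p1, p2, k3] as OpenCV has them; the pictures are not rectified), "world_to_cam" (4x4, takes a point from world to camera coordinates). Camera axes: x right, y up, looking along -z (the intrinsics and any distortion apply to the point x, -y, -z); pixel columns grow to the right and rows downward; lengths in mm; the calibration is good to about 2 mm. A picture is of the moment at which its call begins. get_calibration takes no time and is no camera call.
- r.close_job(): hands the job in, once; it reports no verdict.
The state is a dict: "time_s": time; "joint_positions": joint angles; "joint_velocities": joint speeds; "joint_efforts": joint torques, N m; "eef_pos": TCP position; "orientation": TCP orientation; "wrist_force": force on the tool from outside, world axes, zero at the start; "wrist_torque": the same for the moment, N m; "gripper_width": finger opening in mm.
Only numpy, scipy, OpenCV 4.12 (cv2) and the standard library are available. Lean on these libraries where they do the work, as an engineer would, in place of code of your own. Each camera call takes 0.05 s, during which the arm holds its last target.

## Working session

There is one attempt and no reset: what is moved stays moved. The work goes in short steps, Python scripts to look and compute and a tool call to move; the robot and the scene stay as the last step left them, time stands still between calls to the robot, and variables do not carry over. Pictures are saved under pics/ and viewed, and the job is handed in when it is done.

Besides the shell and the picture viewer there is one more tool, called as name(argument=value, ...) on one line, values as JSON. step_arm: Moves the arm, as the interface text tells. Shifts and turns lie within -1 to 1; 1 stands for 500 mm of shift or 180 degrees of turn. Its arguments: {"type":"object","properties":{"deltas":{"type":"array"}},"required":["deltas"]}

```bash
ls; mkdir -p pics; python3 - <<'E'
from workcell import r
import cv2
s=r.read_state();print(s)
for n in("side","top"):
    im=r.camera(n);cv2.imwrite(f"pics/{n}0.png",im[:,:,::-1]);c=r.get_calibration(n);print(n,c)
E
```

```text
pics
{'time_s': 0.0, 'joint_positions': array([ 1.18235454,  0.43518848,  0.02498314,  1.57410616, -0.01157146,
        1.13398613, -0.07507929]), 'joint_velocities': array([ 0.00095231, -0.0007341 , -0.00046383, -0.00015238, -0.00054408,
        0.0001596 ,  0.00137191]), 'joint_efforts': array([-1.50429200e-04, -6.70477796e+01,  1.02489889e+00, -3.16210198e+01,
        1.53996988e-02,  1.25311784e-02, -1.32563733e-05]), 'eef_pos': array([ 176.12022278, -599.4243983 ,  403.94381191]), 'orientation': array([-7.47297398e-04,  9.89807186e-01,  1.42411865e-01, -1.93261106e-04]), 'wrist_force': array([-0.71472404,  0.18103046, -0.5823986 ]), 'wrist_torque': array([ 0.00193182,  0.01759428, -0.01651776]), 'gripper_width': 85.72369140015333}
side {'fx': 497.75057238100914, 'fy': 497.75057238100914, 'cx': 314.5213038290876, 'cy': 203.0388904417699, 'dist': array([-0.0692748,  0.       ,  0.       ,  0.       ,  0.       ]), 'world_to_cam': array([[ 9.50222394e-01,  3.11160146e-01,  1.60238789e-02,
        -4.99347520e+02],
       [-1.99107817e-01,  5.66870418e-01,  7.99383516e-01,
         1.55037987e+01],
       [ 2.39652829e-01, -7.62782599e-01,  6.00607383e-01,
        -1.61375520e+03],
       [ 0.00000000e+00,  0.00000000e+00,  0.00000000e+00,
         1.00000000e+00]])}
top {'fx': 502.0896923867421, 'fy': 502.0896923867421, 'cx': 325.6774167919004, 'cy': 196.30219601470168, 'dist': array([0.00052844, 0.        , 0.        , 0.        , 0.        ]), 'world_to_cam': array([[ 1.48017648e-02, -9.99888271e-01,  2.08663644e-03,
        -2.45821246e+01],
       [ 9.92961324e-01,  1.49444137e-02,  1.17492441e-01,
        -5.28986534e+02],
       [-1.17510498e-01,  3.32853801e-04,  9.93071585e-01,
        -1.78894368e+03],
       [ 0.00000000e+00,  0.00000000e+00,  0.00000000e+00,
         1.00000000e+00]])}
```

View pics/side0.png

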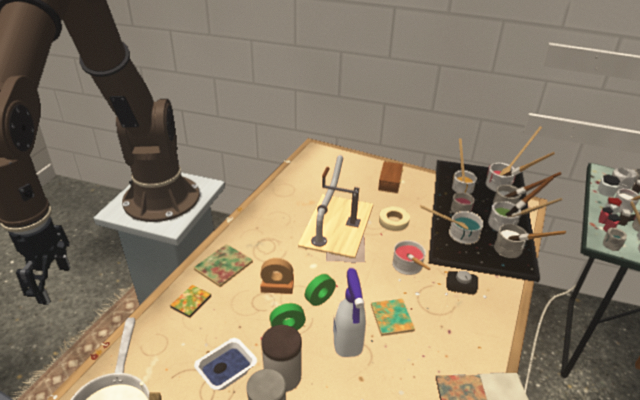

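View pics/top0.png

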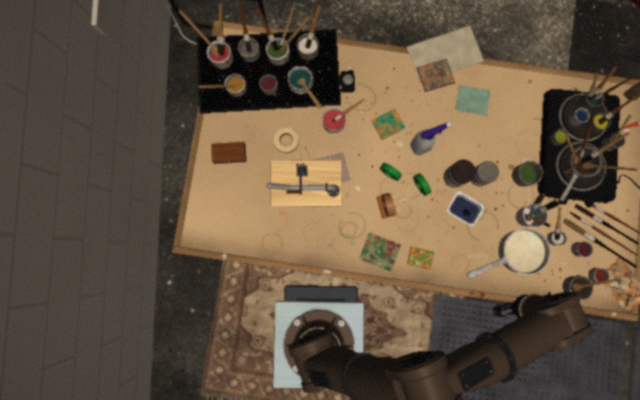

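The side view shows the rack near (335,215) and a brown roll in its cradle at (277,275). There are two green look-alikes at (320,289) and (287,317). In the top view the rack is at (305,185), the brown roll at (386,205), and the green ones at (390,171) and (422,184). Next I'll crop and enlarge these areas.

```bash
cat > h.py <<'E'
import numpy as np, cv2
from workcell import r
def ray(n,u,v):
    c=r.get_calibration(n);K=np.array([[c['fx'],0,c['cx']],[0,c['fy'],c['cy']],[0,0,1]])
    p=cv2.undistortPoints(np.array([[[u,v]]],float),K,c['dist'])[0,0]
    W=c['world_to_cam'];R=W[:3,:3];t=W[:3,3]
    d=R.T@np.array([p[0],-p[1],-1]);o=-R.T@t
    return o,d/np.linalg.norm(d)
def onz(n,u,v,z):
    o,d=ray(n,u,v);return o+d*(z-o[2])/d[2]
def tri(us,ut):
    o1,d1=ray('side',*us);o2,d2=ray('top',*ut)
    A=np.stack([d1,-d2],1);s=np.linalg.lstsq(A,o2-o1,rcond=None)[0]
    a=o1+d1*s[0];b=o2+d2*s[1];return (a+b)/2,np.linalg.norm(a-b)
def proj(n,P):
    c=r.get_calibration(n);K=np.array([[c['fx'],0,c['cx']],[0,c['fy'],c['cy']],[0,0,1]])
    W=c['world_to_cam'];P=np.atleast_2d(P)@W[:3,:3].T+W[:3,3]
    P=P*[1,-1,-1]
    return cv2.projectPoints(P,np.zeros(3),np.zeros(3),K,c['dist'])[0][:,0]
def crop(im,x0,y0,x1,y1,s,name):
    cv2.imwrite(name,cv2.resize(im[y0:y1,x0:x1],None,fx=s,fy=s,interpolation=cv2.INTER_CUBIC))
E
python3 - <<'E'
from h import *
a=cv2.imread('pics/side0.png');b=cv2.imread('pics/top0.png')
crop(a,250,140,410,260,5,'pics/s_rack.png');crop(b,260,145,360,220,8,'pics/t_rack.png')
crop(a,250,240,350,340,6,'pics/s_roll.png');crop(b,360,155,440,225,8,'pics/t_roll.png')
E
```

```text
(no output)
```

View pics/s_rack.png

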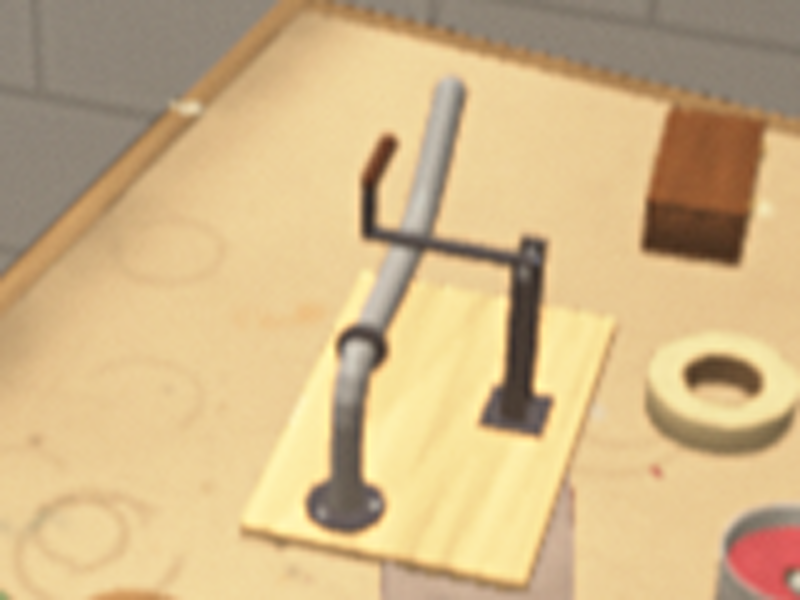

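View pics/t_rack.png

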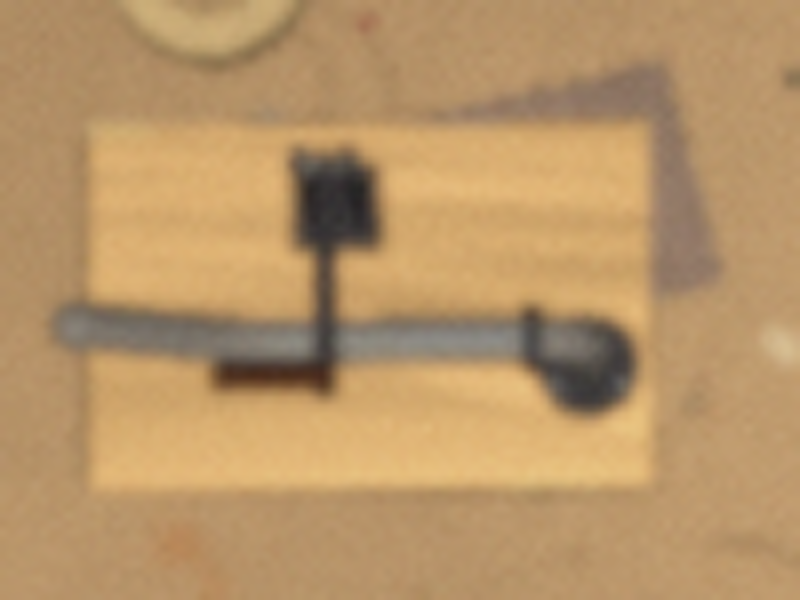

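View pics/s_roll.png

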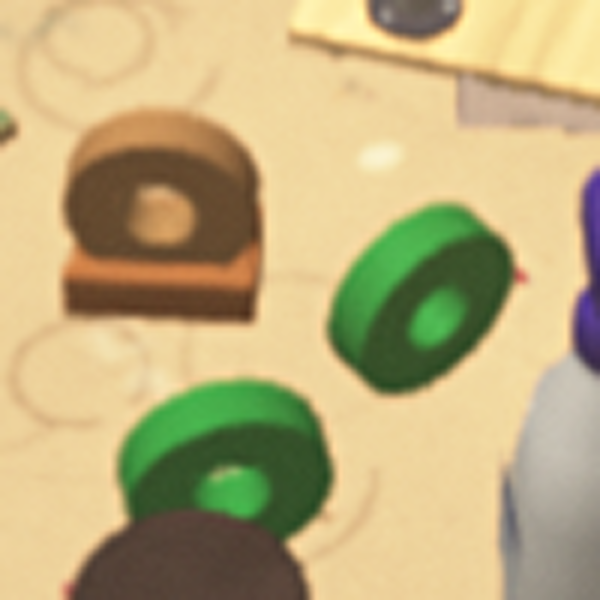

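View pics/t_roll.png

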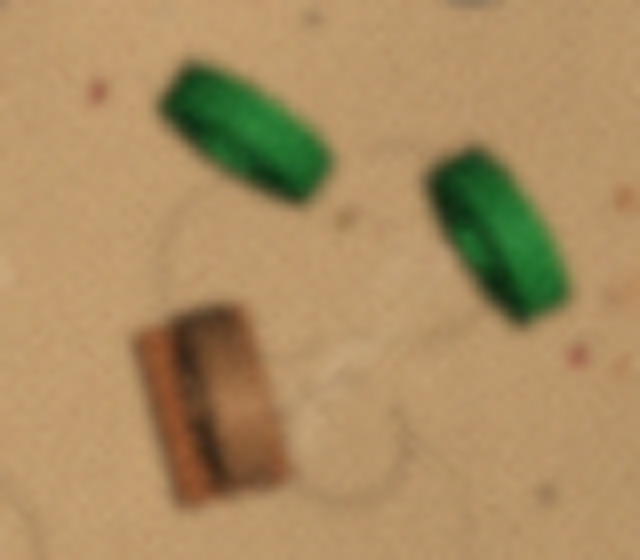

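The only possible targets are the brown roll standing in its cradle (top 387,205; side 277,275), the two green rolls (top 390,171 and 422,184) and the flat cream roll (top 286,140). The brown one in the cradle fits the description, and the crops confirm it. Now I'll measure.

```bash
python3 - <<'E'
from h import *
np.set_printoptions(precision=1,suppress=True)
S=lambda x,y:(250+x/5-.4,140+y/5-.4); T=lambda x,y:(260+x/8-.44,145+y/8-.44)
C=[onz('top',*T(*p),12)[:2] for p in((88,122),(650,122),(652,488),(90,488))]
print('board top',C, np.linalg.norm(C[0]-C[1]),np.linalg.norm(C[1]-C[2]))
Cs=[onz('side',*S(*p),12)[:2] for p in((365,272),(617,318),(527,585),(242,530))]
print('board side',Cs)
print('pin', tri(S(380,160),T(265,375)))
print('tip', tri(S(453,85),T(72,322)))
b=cv2.imread('pics/top0.png');hsv=cv2.cvtColor(b,cv2.COLOR_BGR2HSV)
T2=lambda x,y:(360+x/8-.44,155+y/8-.44);S2=lambda x,y:(250+x/6-.42,240+y/6-.42)
# roll hole centre in side; front face
print('roll top line (z94):',[onz('top',*T2(*p),94)[:2] for p in((228,395),(205,310),(260,490))])
print('roll corners at z52',[onz('top',*T2(*p),52)[:2] for p in((240,303),(288,478),(225,490),(180,315))])
print('cradle side z26',[onz('top',*T2(*p),26)[:2] for p in((137,338),(180,503),)])
print('cradle side view bottom z0',[onz('side',*S2(*p),0)[:2] for p in((65,315),(253,322))])
print('cradle side view top z26',[onz('side',*S2(*p),26)[:2] for p in((65,280),(255,287))])
print('hole near face z52',onz('side',*S2(163,216),52))
E
```

```text
board top [array([664.3, 188.9]), array([668.2, -70.6]), array([498.3, -73.4]), array([494.5, 183.3])] 259.5607534862628 169.88646631746747
board side [array([493.7, 181.3]), array([660.9, 187. ]), array([668.5, -73.7]), array([502.6, -82.5])]
pin (array([527.6,  94.2, 161. ]), np.float64(2.5937011748559073))
tip (array([548.2, 175.3, 169.8]), np.float64(1.3437350669973462))
roll top line (z94): [array([ 498.3, -235. ]), array([ 535.6, -224.9]), array([ 456.9, -248.9])]
roll corners at z52 [array([ 544.3, -245.6]), array([ 465.9, -267. ]), array([ 460.1, -238.9]), array([ 538.4, -218.7])]
cradle side z26 [array([ 530.8, -202.2]), array([ 456. , -221.8])]
cradle side view bottom z0 [array([ 466.5, -273. ]), array([ 545. , -250.1])]
cradle side view top z26 [array([ 469.3, -276.2]), array([ 547.5, -253.4])]
hole near face z52 [ 505.  -250.5   52. ]
```

```bash
python3 - <<'E'
from h import *
np.set_printoptions(precision=1,suppress=True)
a=cv2.imread('pics/side0.png');b=cv2.imread('pics/top0.png')
# compare predicted vs seen by overlaying given geometry points for an estimate
def overlay(ox,oy,yaw,tag):
    Rz=np.array([[np.cos(yaw),-np.sin(yaw)],[np.sin(yaw),np.cos(yaw)]])
    def w(P):
        P=np.atleast_2d(np.array(P,float));Q=P.copy();Q[:,:2]=P[:,:2]@Rz.T+[ox,oy];return Q
    tube=[(0,-100,110),(0,-50,110),(0,0,110),(0,38.6,124),(0,65,146.3),(0,88.4,166)]
    pts=tube+[(75,-15,125.5),(-22,11,161.5),(-22,-15,161.5)]
    for n,im,(x0,y0,x1,y1,s) in(('side',a,(250,140,410,260,5)),('top',b,(260,145,360,220,8))):
        c=cv2.resize(im[y0:y1,x0:x1],None,fx=s,fy=s,interpolation=cv2.INTER_CUBIC)
        for p in proj(n,w(pts)):
            q=((p-[x0,y0]+.5)*s).astype(int);cv2.circle(c,tuple(int(v) for v in q),4,(0,0,255),1)
        cv2.imwrite(f'pics/ov_{tag}_{n}.png',c)
overlay(549.5,87,.02,'a')
E
```

```text
(no output)
```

View pics/ov_a_side.png

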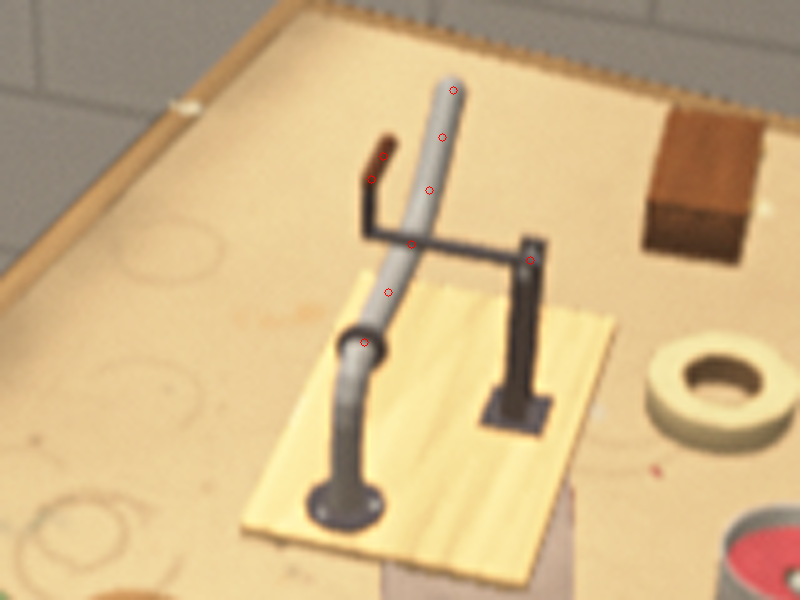

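View pics/ov_a_top.png

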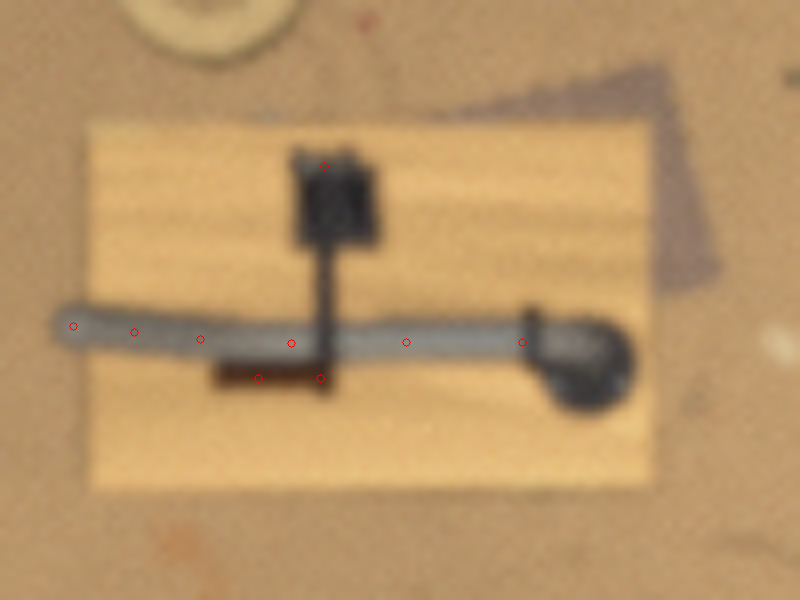

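```bash
cat >> h.py <<'E'
from scipy.spatial.transform import Rotation as Ro
OX,OY,YAW=550.,87.,.02
def rk(x,y,z=0): # rack->world
    c,s=np.cos(YAW),np.sin(YAW);return np.array([OX+c*x-s*y,OY+s*x+c*y,z])
def cur():
    s=r.read_state();q=s['orientation'];R=Ro.from_quat([q[1],q[2],q[3],q[0]]);p=s['eef_pos']
    return s,p,R
def rot(yaw_deg,tilt_deg=0):
    # tool y horizontal at world angle yaw_deg, tool z down; then tilt about tool x
    y=np.array([np.cos(np.radians(yaw_deg)),np.sin(np.radians(yaw_deg)),0]);z=np.array([0,0,-1.]);x=np.cross(y,z)
    return Ro.from_matrix(np.stack([x,y,z],1))*Ro.from_rotvec([np.radians(tilt_deg),0,0])
def plan(g,Rt,off=155):
    s,p,R=cur();tcp=np.array(g)-Rt.apply([0,0,off])
    d=R.inv().apply(tcp-p)/500;w=(R.inv()*Rt).as_rotvec()/np.pi
    print('t',round(s['time_s'],2),'g',np.round(p+R.apply([0,0,155]),1),'F',np.round(s['wrist_force'],1),'w',round(s['gripper_width'],1),'q',np.round(s['joint_positions'],2))
    print(' shift',np.round(d,4),'turn',np.round(w,4),'mm',round(np.linalg.norm(d)*500),'deg',round(np.linalg.norm(w)*180,1))
E
python3 - <<'E'
from h import *
plan((430,-280,250),rot(-40)); plan(rk(-22,11,210),rot(1.1))
E
```

```text
t 0.1 g [ 176.  -599.3  249. ] F [ 0.8 -0.1  1.1] w 85.1 q [ 1.18  0.44  0.02  1.57 -0.01  1.13 -0.08]
 shift [ 0.6673 -0.4699 -0.0014] turn [-4.000e-04 -1.000e-04 -1.868e-01] mm 408 deg 33.6
t 0.1 g [ 176.  -599.3  249. ] F [ 0.8 -0.1  1.1] w 85.1 q [ 1.18  0.44  0.02  1.57 -0.01  1.13 -0.08]
 shift [ 1.0677 -1.1392  0.0795] turn [-4.000e-04 -3.000e-04 -4.152e-01] mm 782 deg 74.7
```

step_arm(deltas=[[[0.067,-0.047,0],[0,0,-0.019],0],[[0.134,-0.094,0],[0,0,-0.038],0],[[0.2,-0.141,0],[0,0,-0.057],0],[[0.267,-0.188,0],[0,0,-0.076],0],[[0.334,-0.235,0],[0,0,-0.095],0]])

```text
time_s: 0.52
eef_pos: [304.0, -438.1, 404.5]
orientation: [-0.0, 0.957, 0.289, -0.0]
wrist_force: [0.3, -0.9, -0.0]
gripper_width: 85.3
```

step_arm(deltas=[[[0.055,-0.06,0],[0,0,-0.019],0],[[0.11,-0.12,0],[0,0,-0.038],0],[[0.165,-0.18,0],[0,0,-0.057],0],[[0.22,-0.24,0],[0,0,-0.076],0],[[0.275,-0.3,0],[0,0,-0.095],0]])

```text
time_s: 0.93
eef_pos: [335.0, -236.9, 404.5]
orientation: [0.0, 0.904, 0.428, -0.0]
wrist_force: [1.0, -0.1, -0.1]
gripper_width: 85.5
```

```bash
python3 - <<'E'
from h import *
plan(rk(-22,11,220),rot(1.1))
E
```

```text
t 0.93 g [ 334.9 -236.9  249.5] F [ 1.  -0.1 -0.1] w 85.5 q [ 0.76  0.1  -0.29  2.04  0.04  1.01 -0.24]
 shift [ 0.762  -0.1247  0.0588] turn [-1.000e-04  1.000e-04 -2.242e-01] mm 387 deg 40.4
```

step_arm(deltas=[[[0.076,-0.012,0],[0,0,-0.022],0.3],[[0.152,-0.025,0],[0,0,-0.045],0.3],[[0.229,-0.037,0],[0,0,-0.067],0.3],[[0.305,-0.05,0],[0,0,-0.09],0.3],[[0.381,-0.062,0],[0,0,-0.112],0.3]])

```text
time_s: 1.35
eef_pos: [432.6, -70.2, 404.8]
orientation: [0.0, 0.815, 0.58, -0.0]
wrist_force: [0.0, -0.6, -0.3]
gripper_width: 59.7
```

```bash
python3 - <<'E'
from h import *
plan(rk(-22,11,220),rot(1.1))
E
```

```text
t 1.35 g [432.6 -70.3 249.8] F [ 0.  -0.6 -0.3] w 59.7 q [ 0.48  0.17 -0.5   1.97  0.1   1.02 -0.4 ]
 shift [0.3794 0.0702 0.0594] turn [ 0.000e+00  1.000e-04 -1.121e-01] mm 195 deg 20.2
```

step_arm(deltas=[[[0.076,0.014,0.012],[0,0,-0.022],0.5],[[0.152,0.028,0.024],[0,0,-0.045],0.5],[[0.228,0.042,0.036],[0,0,-0.067],0.5],[[0.304,0.056,0.048],[0,0,-0.09],0.5],[[0.379,0.07,0.059],[0,0,-0.112],0.5]])

```text
time_s: 1.77
eef_pos: [528.4, 96.9, 374.6]
orientation: [-0.0, 0.7, 0.714, -0.0]
wrist_force: [0.7, 0.0, 0.3]
gripper_width: 42.6
```

```bash
python3 - <<'E'
from h import *
plan(rk(-22,11,161.5),rot(1.1))
a=r.camera('side');b=r.camera('top')
crop(a[:,:,::-1],250,100,410,220,5,'pics/s1.png');crop(b[:,:,::-1],260,145,360,220,8,'pics/t1.png')
E
```

```text
t 1.77 g [528.3  96.9 219.6] F [0.7 0.  0.3] w 42.6 q [ 0.17  0.39 -0.6   1.79  0.25  1.04 -0.51]
 shift [ 0.0013 -0.0012  0.1161] turn [-0.0001  0.0001 -0.0001] mm 58 deg 0.0
```

View pics/s1.png

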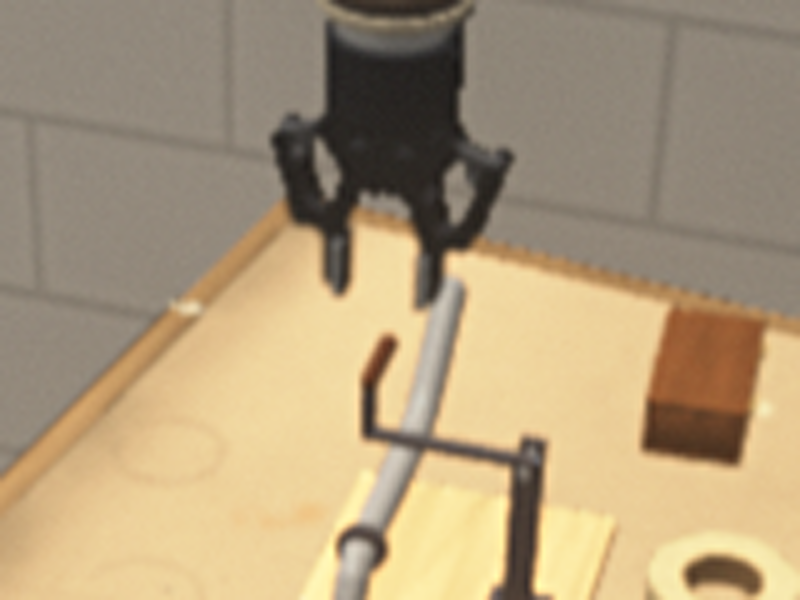

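View pics/t1.png

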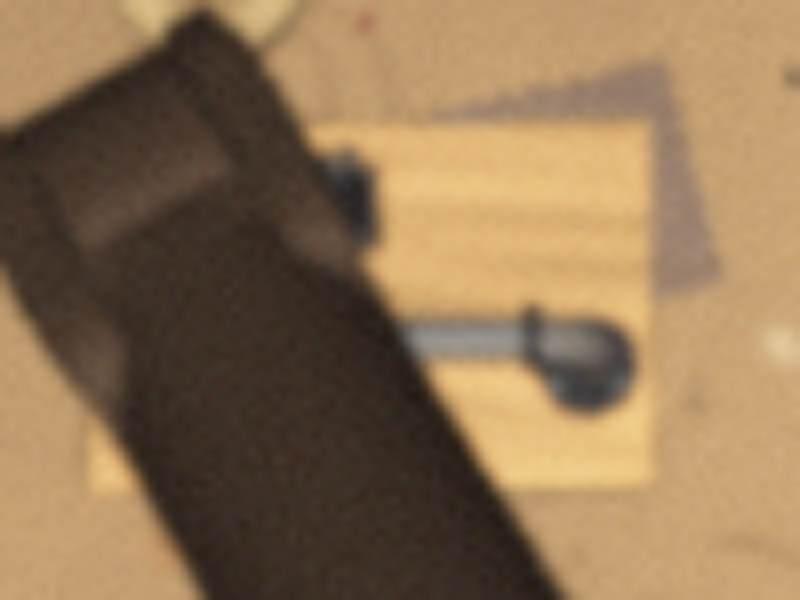

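step_arm(deltas=[[[0,0,0.05],[0,0,0],0.5],[[0,0,0.09],[0,0,0],0.5],[[0,0,0.117],[0,0,0],0.5],[[0,0,0.117],[0,0,0],0.75],[[0,0,0.117],[0,0,0],0.8]])

```text
time_s: 2.28
eef_pos: [527.6, 95.0, 316.3]
orientation: [-0.001, 0.702, 0.713, -0.001]
wrist_force: [0.3, -0.5, -0.0]
gripper_width: 19.4
```

step_arm(deltas=[[[0,0,0],[0,0,0],0.9],[[0,0,0],[0,0,0],1],[[0,0,0],[0,0,0],1]])

```text
time_s: 2.53
eef_pos: [527.8, 95.2, 317.5]
orientation: [0.0, 0.702, 0.713, 0.0]
wrist_force: [-2.9, -0.4, 0.5]
gripper_width: 9.8
```

```bash
python3 - <<'E'
from h import *
plan(rk(-22,11,161.5),rot(1.1))
a=r.camera('side')
crop(a[:,:,::-1],250,100,410,220,5,'pics/s2.png')
E
```

```text
t 2.53 g [527.9  95.2 162.5] F [-2.9 -0.4  0.5] w 9.8 q [ 0.15  0.45 -0.58  1.86  0.31  0.92 -0.55]
 shift [0.0046 0.0001 0.002 ] turn [ 0.0002  0.0001 -0.0012] mm 3 deg 0.2
```

View pics/s2.png

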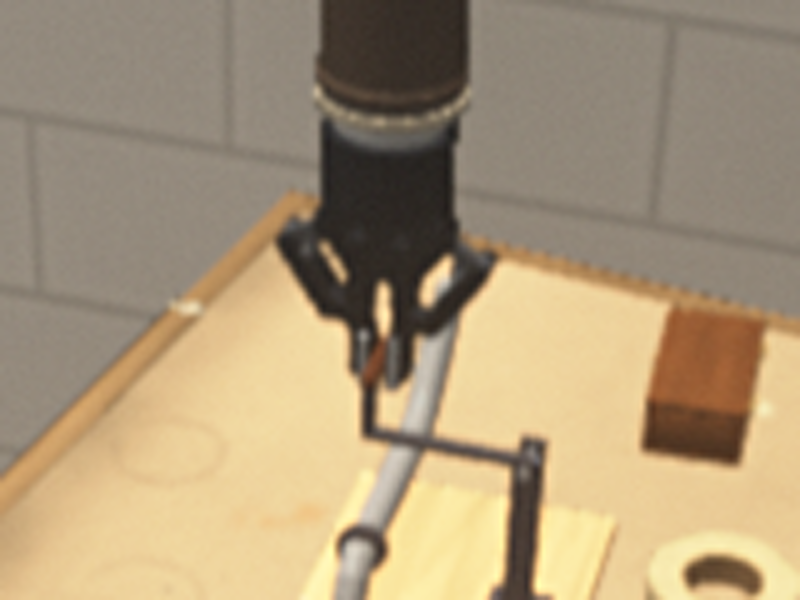

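```bash
python3 - <<'E'
import numpy as np
for t in np.arange(0,1.75,.1):
    f=np.arctan2(36,97)+t;print(round(t,2),np.round([(97-103.5*np.cos(f))/500,-(103.5*np.sin(f)-36)/500],4))
E
```

```text
0.0 [-0.0001 -0.    ]
0.1 [ 0.0081 -0.019 ]
0.2 [ 0.0181 -0.0371]
0.3 [ 0.0299 -0.0542]
0.4 [ 0.0433 -0.0699]
0.5 [ 0.0582 -0.0842]
0.6 [ 0.0745 -0.097 ]
0.7 [ 0.092  -0.1081]
0.8 [ 0.1105 -0.1174]
0.9 [ 0.1298 -0.1248]
1.0 [ 0.1498 -0.1302]
1.1 [ 0.1702 -0.1336]
1.2 [ 0.1908 -0.135 ]
1.3 [ 0.2115 -0.1343]
1.4 [ 0.232  -0.1315]
1.5 [ 0.2521 -0.1267]
1.6 [ 0.2717 -0.1199]
1.7 [ 0.2904 -0.1112]
```

step_arm(deltas=[[[0,0.008,-0.019],[0,0,0],1],[[0,0.018,-0.037],[0,0,0],1],[[0,0.03,-0.054],[0,0,0],1],[[0,0.043,-0.07],[0,0,0],1],[[0,0.058,-0.084],[0,0,0],1]])

```text
time_s: 3.0
eef_pos: [555.9, 96.1, 360.2]
orientation: [-0.001, 0.701, 0.713, -0.002]
wrist_force: [-11.3, -1.3, 5.8]
gripper_width: 9.9
```

```bash
python3 - <<'E'
from h import *
plan(rk(75-103.5*np.cos(.855),11,125.5+103.5*np.sin(.855)),rot(1.1))
a=r.camera('side')
crop(a[:,:,::-1],250,80,410,200,5,'pics/s3.png')
E
```

```text
t 3.0 g [555.4  96.  205.2] F [-11.3  -1.3   5.8] w 9.9 q [ 0.16  0.45 -0.59  1.74  0.28  1.04 -0.51]
 shift [0.0041 0.0019 0.0033] turn [-0.0011  0.0002 -0.001 ] mm 3 deg 0.3
```

View pics/s3.png

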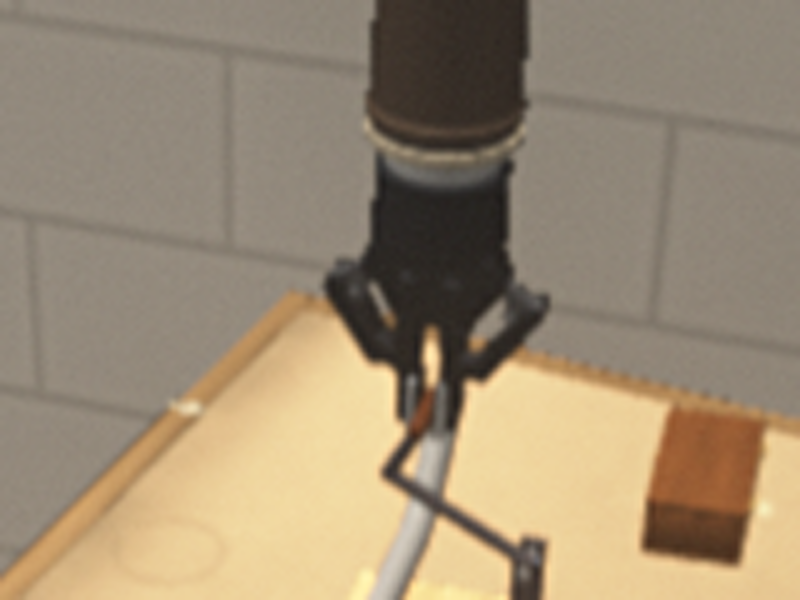

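step_arm(deltas=[[[0,0.014,-0.015],[0,0,0],1],[[0,0.032,-0.027],[0,0,0],1],[[0,0.051,-0.037],[0,0,0],1],[[0,0.07,-0.044],[0,0,0],1],[[0,0.091,-0.05],[0,0,0],1]])

```text
time_s: 3.47
eef_pos: [602.8, 97.0, 386.3]
orientation: [0.0, 0.701, 0.713, 0.001]
wrist_force: [-4.4, 0.3, 3.1]
gripper_width: 9.5
```

step_arm(deltas=[[[0,0.021,-0.003],[0,0,0],1],[[0,0.042,-0.005],[0,0,0],1],[[0,0.064,-0.004],[0,0,0],1],[[0,0.085,-0.001],[0,0,0],1],[[0,0.105,0.004],[0,0,0],1]])

```text
time_s: 3.88
eef_pos: [655.8, 98.2, 383.6]
orientation: [-0.0, 0.701, 0.713, 0.001]
wrist_force: [2.5, 4.4, 17.4]
gripper_width: 10.0
```

step_arm(deltas=[[[0,0.01,0.003],[0,0,0],1],[[0,0.02,0.007],[0,0,0],1],[[0,0.028,0.011],[0,0,0],1],[[0,0.028,0.011],[0,0,0],1]])

```text
time_s: 4.22
eef_pos: [670.4, 98.3, 377.4]
orientation: [0.001, 0.701, 0.713, 0.002]
wrist_force: [1.2, 3.5, 6.2]
gripper_width: 9.8
```

```bash
python3 - <<'E'
from h import *
plan(rk(75-103.5*np.cos(.355+1.65),11,125.5+103.5*np.sin(.355+1.65)),rot(1.1))
a=r.camera('side')
crop(a[:,:,::-1],270,60,430,180,5,'pics/s4.png')
E
```

```text
t 4.22 g [671.   98.7 222.4] F [1.2 3.5 6.2] w 9.8 q [ 0.11  0.6  -0.54  1.43  0.32  1.19 -0.46]
 shift [ 0.0041 -0.0042  0.006 ] turn [ 0.0012 -0.0007 -0.001 ] mm 4 deg 0.3
```

View pics/s4.png

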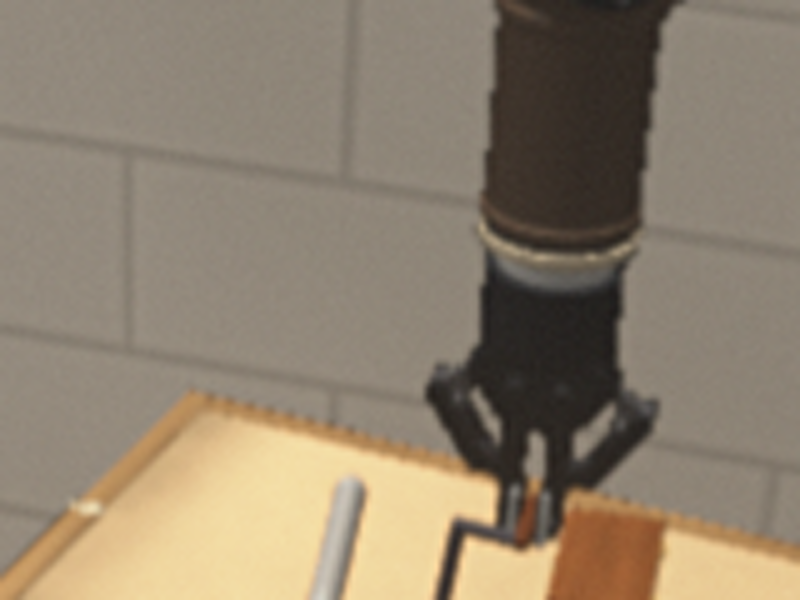

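step_arm(deltas=[[[0,0,0],[0,0,0],0.6],[[0,0,0],[0,0,0],0.6],[[0,0,-0.02],[0,0,0],0.5],[[0.01,0,-0.08],[0,0,0],0.5],[[0.01,0,-0.14],[0,0,0],0.5]])

```text
time_s: 4.68
eef_pos: [668.5, 102.3, 446.3]
orientation: [-0.001, 0.702, 0.713, -0.001]
wrist_force: [1.4, 0.7, 0.6]
gripper_width: 42.7
```

```bash
python3 - <<'E'
from h import *
a=r.camera('side')
crop(a[:,:,::-1],270,60,430,180,5,'pics/s5.png')
plan((580,-80,280),rot(-50)); plan((500.5,-239,140),rot(-75))
E
```

```text
t 4.73 g [670.4 103.3 299.3] F [ 1.4 -0.3  6.2] w 42.3 q [ 0.1   0.55 -0.55  1.32  0.29  1.34 -0.44]
 shift [-0.3632 -0.1845  0.0367] turn [ 0.0019 -0.0015  0.2827] mm 205 deg 50.9
t 4.73 g [670.4 103.3 299.3] F [ 1.4 -0.3  6.2] w 42.3 q [ 0.1   0.55 -0.55  1.32  0.29  1.34 -0.44]
 shift [-0.6792 -0.3504  0.315 ] turn [ 0.0015 -0.002   0.4216] mm 413 deg 75.9
```

View pics/s5.png

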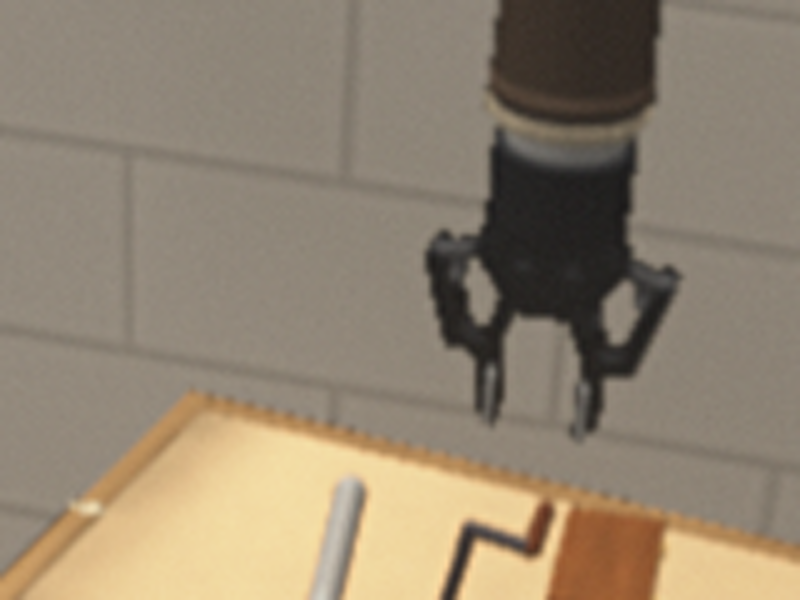

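step_arm(deltas=[[[-0.06,-0.035,0],[0,0,0.038],0.3],[[-0.125,-0.07,0],[0,0,0.076],0.3],[[-0.19,-0.105,0],[0,0,0.114],0.3],[[-0.25,-0.14,0],[0,0,0.152],0.3],[[-0.32,-0.17,0],[0,0,0.19],0.3]])

```text
time_s: 5.15
eef_pos: [585.0, -59.8, 447.1]
orientation: [0.0, 0.881, 0.472, 0.0]
wrist_force: [1.1, 0.0, -0.7]
gripper_width: 59.5
```

```bash
python3 - <<'E'
from h import *
plan((500.5,-239,160),rot(-75))
E
```

```text
t 5.15 g [585.1 -59.8 292.1] F [ 1.1  0.  -0.7] w 59.5 q [ 0.32  0.38 -0.43  1.58  0.17  1.22 -0.73]
 shift [-0.392   0.0575  0.264 ] turn [ 2.000e-04 -2.000e-04  2.299e-01] mm 238 deg 41.4
```

step_arm(deltas=[[[-0.07,0.01,0.045],[0,0,0.038],0.3],[[-0.135,0.02,0.09],[0,0,0.076],0.3],[[-0.2,0.03,0.135],[0,0,0.114],0.3],[[-0.265,0.04,0.18],[0,0,0.152],0.3],[[-0.33,0.05,0.22],[0,0,0.19],0.3]])

```text
time_s: 5.57
eef_pos: [515.4, -212.3, 335.8]
orientation: [0.0, 0.981, 0.192, 0.0]
wrist_force: [0.3, 0.0, -0.5]
gripper_width: 59.5
```

```bash
python3 - <<'E'
from h import *
plan((500.5,-239,160),rot(-75))
E
```

```text
t 5.57 g [ 515.4 -212.4  180.8] F [ 0.3  0.  -0.5] w 59.5 q [ 0.48  0.41 -0.25  1.81  0.12  0.94 -1.01]
 shift [-0.0477  0.0382  0.0417] turn [ 0.0003 -0.0001  0.0395] mm 37 deg 7.1
```

step_arm(deltas=[[[-0.024,0.019,0.02],[0,0,0.02],0.35],[[-0.048,0.038,0.042],[0,0,0.04],0.35],[[-0.048,0.038,0.042],[0,0,0.04],0.35]])

```text
time_s: 5.82
eef_pos: [499.1, -240.9, 313.6]
orientation: [0.0, 0.992, 0.129, -0.002]
wrist_force: [-0.4, 0.9, -0.5]
gripper_width: 55.5
```

```bash
python3 - <<'E'
from h import *
plan((500.5,-239,80),rot(-75))
a=r.camera('side');b=r.camera('top')
crop(a[:,:,::-1],220,180,360,320,5,'pics/s6.png');crop(b[:,:,::-1],360,155,440,225,8,'pics/t6.png')
E
```

```text
t 5.82 g [ 498.5 -241.   158.6] F [-0.4  0.9 -0.5] w 55.5 q [ 0.51  0.43 -0.21  1.84  0.11  0.89 -1.07]
 shift [ 0.0043 -0.0029  0.1573] turn [ 0.      0.0013 -0.0011] mm 79 deg 0.3
```

View pics/s6.png

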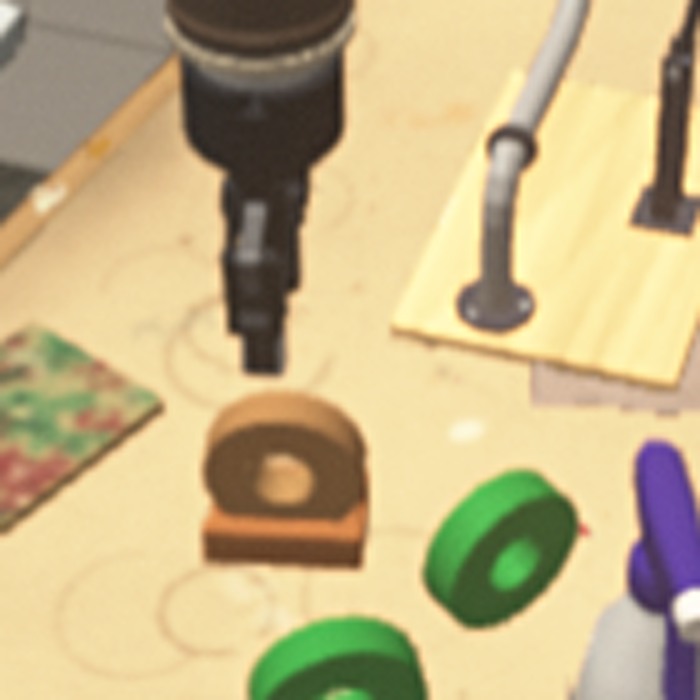

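step_arm(deltas=[[[0.004,-0.003,0.04],[0,0,-0.001],0.35],[[0.004,-0.003,0.08],[0,0,-0.001],0.35],[[0.004,-0.003,0.11],[0,0,-0.001],0.35],[[0.004,-0.003,0.133],[0,0,-0.001],0.35],[[0.004,-0.003,0.133],[0,0,-0.001],0.35]])

```text
time_s: 6.33
eef_pos: [503.4, -234.0, 247.5]
orientation: [-0.001, 0.991, 0.136, -0.001]
wrist_force: [-0.0, -0.2, 0.4]
gripper_width: 55.9
```

```bash
python3 - <<'E'
from h import *
plan((500.5,-239,92),rot(-75))
a=r.camera('side');b=r.camera('top')
crop(a[:,:,::-1],220,180,360,320,5,'pics/s7.png');crop(b[:,:,::-1],350,155,430,225,8,'pics/t7.png')
E
```

```text
t 6.33 g [ 503.1 -233.8   92.5] F [-0.  -0.2  0.4] w 55.9 q [ 0.49  0.52 -0.2   1.9   0.15  0.74 -1.1 ]
 shift [-0.0083  0.008   0.0009] turn [-0.0005  0.0004  0.0035] mm 6 deg 0.6
```

View pics/s7.png

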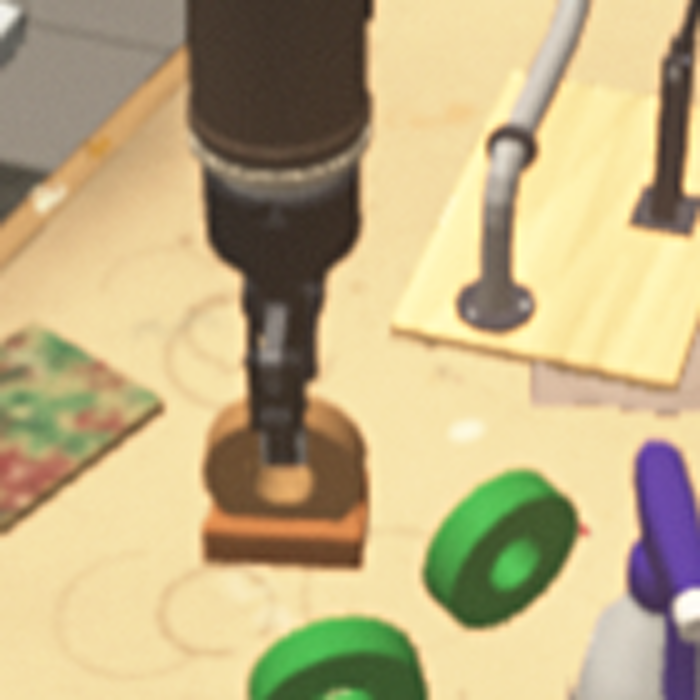

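View pics/t7.png

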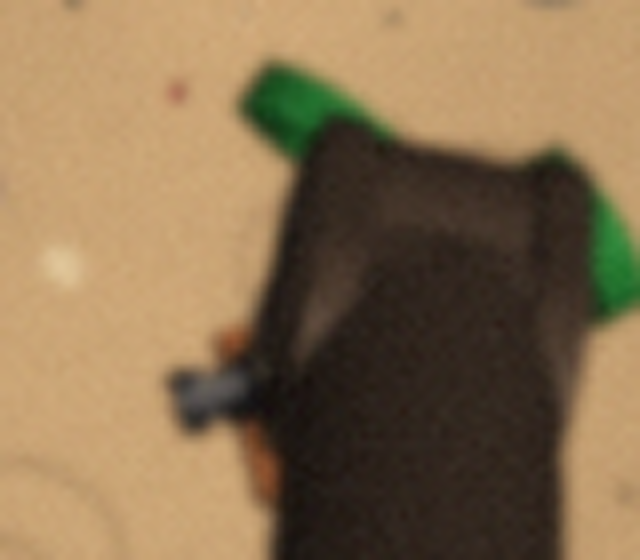

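step_arm(deltas=[[[-0.006,0.008,0],[0,0,0.003],0.35],[[-0.006,0.008,0],[0,0,0.003],0.35],[[-0.006,0.008,0],[0,0,0.003],0.35]])

```text
time_s: 6.68
eef_pos: [501.5, -240.5, 249.6]
orientation: [0.001, 0.992, 0.13, 0.001]
wrist_force: [-0.3, 0.6, -0.1]
gripper_width: 55.3
```

```bash
python3 - <<'E'
from h import *
plan((500.5,-239,92),rot(-75))
E
```

```text
t 6.68 g [ 501.7 -240.6   94.6] F [-0.3  0.6 -0.1] w 55.3 q [ 0.49  0.51 -0.2   1.9   0.14  0.74 -1.09]
 shift [-0.0012 -0.0034  0.0053] turn [ 0.0004 -0.0003 -0.0006] mm 3 deg 0.1
```

step_arm(deltas=[[[0,-0.002,0.003],[0,0,0],0.5],[[0,-0.002,0.003],[0,0,0],0.65],[[0,-0.002,0.003],[0,0,0],0.75],[[0,-0.002,0.003],[0,0,0],0.85],[[0,-0.002,0.003],[0,0,0],0.95]])

```text
time_s: 7.1
eef_pos: [501.2, -238.8, 247.5]
orientation: [0.0, 0.992, 0.13, 0.0]
wrist_force: [-1.6, 0.9, 5.4]
gripper_width: 22.9
```

step_arm(deltas=[[[0,0,0],[0,0,0],1],[[0,0,0],[0,0,0],1],[[0,0,-0.01],[0,0,0],1],[[0,0,-0.04],[0,0,0],1],[[0,0,-0.08],[0,0,0],1]])

```text
time_s: 7.52
eef_pos: [500.4, -238.7, 286.4]
orientation: [-0.001, 0.992, 0.13, -0.001]
wrist_force: [0.2, -0.3, 0.3]
gripper_width: 22.7
```

```bash
python3 - <<'E'
from h import *
plan((500.5,-239,140),rot(-75))
a=r.camera('side');b=r.camera('top')
crop(a[:,:,::-1],220,160,360,300,5,'pics/s8.png')
E
```

```text
t 7.52 g [ 500.  -238.6  131.4] F [ 0.2 -0.3  0.3] w 22.7 q [ 0.5   0.46 -0.21  1.87  0.13  0.83 -1.08]
 shift [-0.0001  0.0005 -0.0173] turn [-0.0006  0.0009 -0.0003] mm 9 deg 0.2
```

View pics/s8.png

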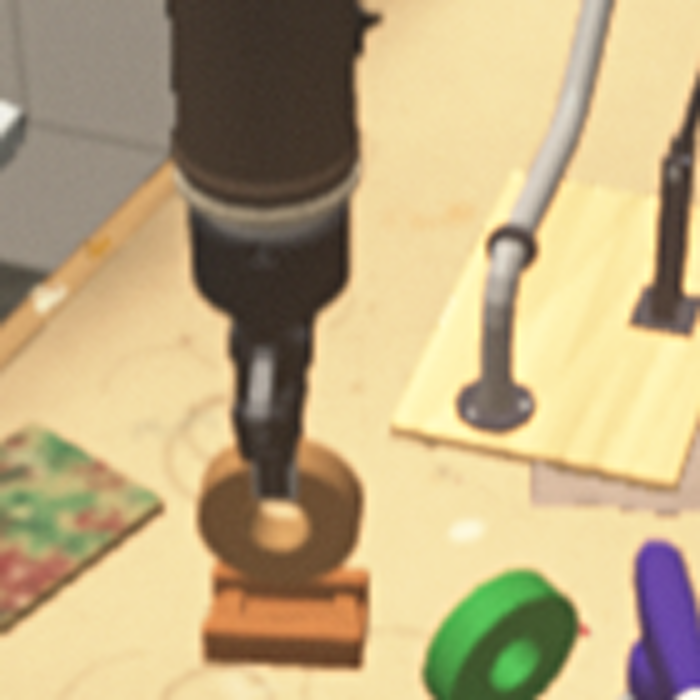

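```bash
python3 - <<'E'
from h import *
print(onz('side',275.8,265,91)-12*np.array([.26,-.966,0]))
# plan waypoints
plan((430,-60,230),rot(-82)); plan(rk(0,140,290),rot(-89))
E
```

```text
[ 501.37882794 -240.83236712   91.        ]
t 7.62 g [ 502.8 -239.4  134.9] F [ 0.3 -0.4 -0.5] w 22.5 q [ 0.5   0.46 -0.21  1.86  0.12  0.83 -1.08]
 shift [-0.0464 -0.383  -0.1914] turn [ 0.0008 -0.0012  0.0385] mm 215 deg 6.9
t 7.62 g [ 502.8 -239.4  134.9] F [ 0.3 -0.4 -0.5] w 22.5 q [ 0.5   0.46 -0.21  1.86  0.12  0.83 -1.08]
 shift [ 0.3284 -0.8769 -0.3113] turn [ 0.0007 -0.0012  0.0774] mm 493 deg 13.9
```

step_arm(deltas=[[[0,0,-0.06],[0,0,0.015],1],[[0,0,-0.12],[0,0,0.03],1],[[0,-0.02,-0.19],[0,0,0.045],1],[[0.02,-0.06,-0.26],[0,0,0.06],1],[[0.05,-0.12,-0.31],[0,0,0.077],1]])

```text
time_s: 8.03
eef_pos: [509.1, -176.9, 444.6]
orientation: [0.001, 1.0, 0.005, 0.001]
wrist_force: [1.9, -0.6, -0.6]
gripper_width: 22.6
```

```bash
cat >> h.py <<'E'
a40=np.radians(40)
def rollplan(y,z,tilt,x=0,L=41):
    # roll centre at rack (x,y,z) with tilt deg
    Rt=rot(np.degrees(YAW)-90,tilt); plan(rk(x,y,z),Rt,155+L)
E
python3 - <<'E'
from h import *
rollplan(60,270,20);rollplan(134.4,204.6,40)
E
```

```text
t 8.03 g [ 509.4 -177.3  289.6] F [ 1.9 -0.6 -0.6] w 22.6 q [ 0.38  0.27 -0.19  1.71  0.06  1.16 -1.38]
 shift [ 0.0876 -0.5128 -0.0201] turn [ 0.1118 -0.001  -0.0028] mm 260 deg 20.1
t 8.03 g [ 509.4 -177.3  289.6] F [ 1.9 -0.6 -0.6] w 22.6 q [ 0.38  0.27 -0.19  1.71  0.06  1.16 -1.38]
 shift [ 0.087  -0.5442  0.1787] turn [ 0.2229 -0.0015 -0.0026] mm 290 deg 40.1
```

step_arm(deltas=[[[0.014,-0.08,-0.004],[0.02,0,0],1],[[0.028,-0.16,-0.008],[0.04,0,0],1],[[0.042,-0.24,-0.012],[0.06,0,0],1],[[0.056,-0.32,-0.016],[0.08,0,0],1],[[0.07,-0.4,-0.02],[0.1,0,-0.002],1]])

```text
time_s: 8.45
eef_pos: [540.9, 27.8, 452.0]
orientation: [-0.158, 0.987, 0.012, -0.002]
wrist_force: [0.7, 0.0, -0.9]
gripper_width: 22.6
```

```bash
python3 - <<'E'
from h import *
rollplan(134.4,235,40);rollplan(134.4,204.6,40)
E
```

```text
t 8.45 g [539.7  76.1 304.7] F [ 0.7  0.  -0.9] w 22.6 q [ 0.23  0.3  -0.35  1.7  -0.24  1.15 -1.55]
 shift [ 0.0212 -0.0863  0.169 ] turn [0.1214 0.0006 0.0013] mm 95 deg 21.8
t 8.45 g [539.7  76.1 304.7] F [ 0.7  0.  -0.9] w 22.6 q [ 0.23  0.3  -0.35  1.7  -0.24  1.15 -1.55]
 shift [ 0.0211 -0.0674  0.2268] turn [0.1214 0.0006 0.0013] mm 119 deg 21.8
```

step_arm(deltas=[[[0.007,-0.06,0.02],[0.03,0,0],1],[[0.014,-0.08,0.06],[0.065,0,0],1],[[0.021,-0.086,0.11],[0.1,0,0],1],[[0.021,-0.086,0.169],[0.121,0,0.001],1],[[0.021,-0.086,0.169],[0.121,0,0.001],1]])

```text
time_s: 8.87
eef_pos: [548.2, 92.9, 379.1]
orientation: [-0.341, 0.94, 0.009, -0.008]
wrist_force: [-1.4, -0.9, -1.9]
gripper_width: 22.6
```

```bash
python3 - <<'E'
from h import *
rollplan(134.4,204.6,40)
rollplan(134.4,204.6,40)
a=r.camera('side');b=r.camera('top')
crop(a[:,:,::-1],250,60,410,200,5,'pics/s9.png')
rollplan(134.4,204.6,40)
E
```

```text
t 8.87 g [544.9 192.3 260.3] F [-1.4 -0.9 -1.9] w 22.6 q [ 0.32  0.44 -0.49  1.81 -0.61  0.97 -1.31]
 shift [0.0038 0.0275 0.0406] turn [ 0.0003  0.0028 -0.0016] mm 25 deg 0.6
t 8.87 g [544.9 192.3 260.3] F [-1.4 -0.9 -1.9] w 22.6 q [ 0.32  0.44 -0.49  1.81 -0.61  0.97 -1.31]
 shift [0.0038 0.0275 0.0406] turn [ 0.0003  0.0028 -0.0016] mm 25 deg 0.6
t 8.97 g [547.1 191.5 264.8] F [ 1.   0.6 -0. ] w 22.9 q [ 0.31  0.43 -0.48  1.8  -0.61  0.97 -1.32]
 shift [0.0006 0.0331 0.0488] turn [ 0.0017  0.0014 -0.0004] mm 29 deg 0.4
```

View pics/s9.png

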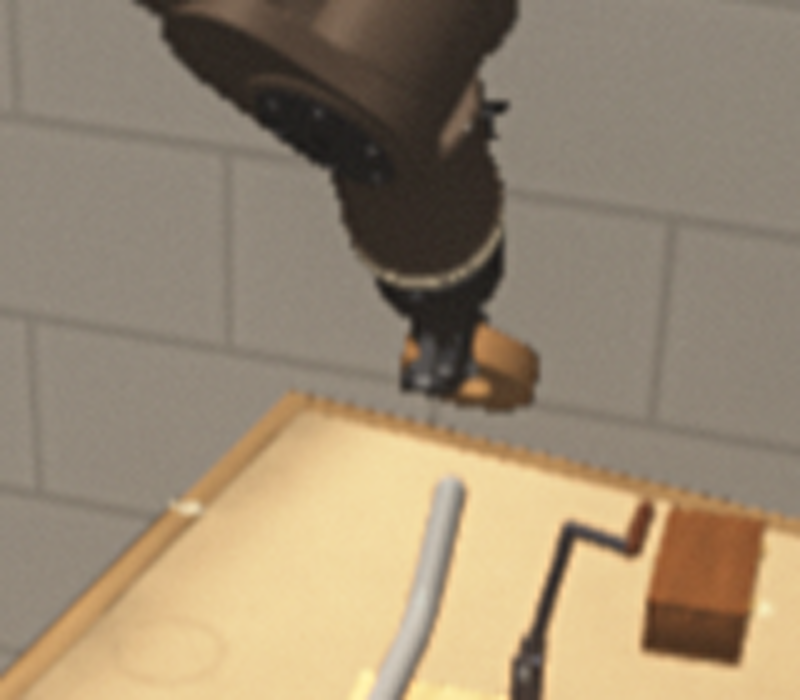

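step_arm(deltas=[[[0.002,0.015,0.023],[0.001,0.001,-0.001],1],[[0.003,0.031,0.046],[0.001,0.002,-0.001],1],[[0.003,0.031,0.046],[0.001,0.002,-0.001],1]])

```text
time_s: 9.22
eef_pos: [551.4, 95.7, 357.3]
orientation: [-0.341, 0.94, 0.011, -0.001]
wrist_force: [-1.4, -0.8, -0.0]
gripper_width: 22.8
```

```bash
cat >> h.py <<'E'
def cur(n=10):
    P=[];Q=[]
    for i in range(n):
        if i: r.camera('side')
        s=r.read_state();P.append(s['eef_pos']);q=s['orientation'];Q.append([q[1],q[2],q[3],q[0]])
    print(' std',np.round(np.std(P,0),2))
    return s,np.mean(P,0),Ro.from_quat(Q).mean()
E
python3 - <<'E'
from h import *
rollplan(134.4,204.6,40)
a=r.camera('side');b=r.camera('top')
crop(a[:,:,::-1],270,100,410,200,5,'pics/s10.png');crop(b[:,:,::-1],230,145,330,220,8,'pics/t10.png')
E
```

```text
std [0.14 0.14 0.58]
t 9.67 g [550.5 195.5 239.6] F [ 0.5 -0.1 -1.2] w 22.8 q [ 0.31  0.47 -0.49  1.83 -0.62  0.91 -1.28]
 shift [-0.0037  0.0057  0.0051] turn [ 0.0005 -0.0018  0.0017] mm 4 deg 0.5
```

View pics/s10.png

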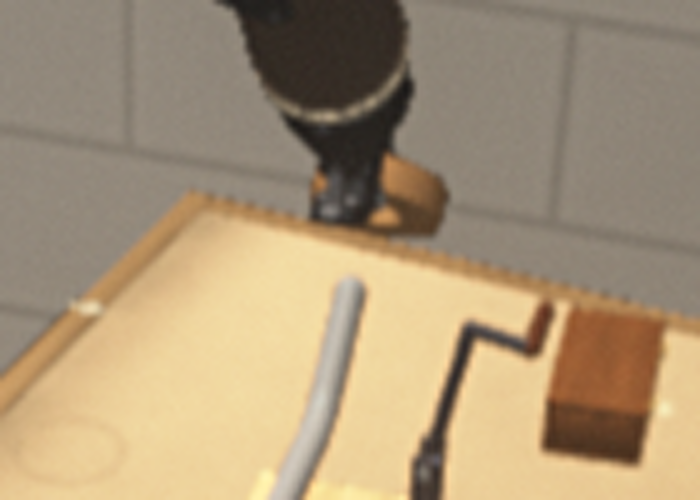

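View pics/t10.png

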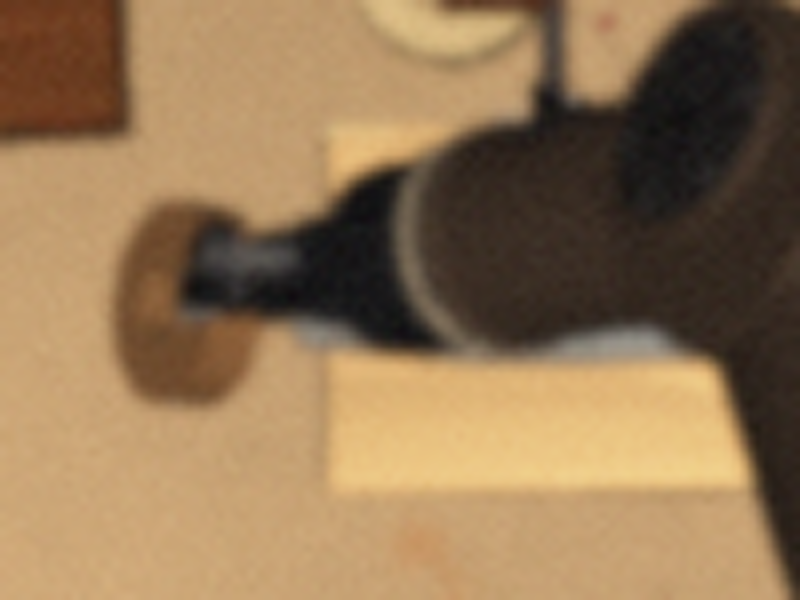

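```bash
python3 - <<'E'
from h import *
s,p,R=cur(1)
for n,L in(('top',0),('top',41),('side',0),('side',41)):
    P=p+R.apply([0,0,155+L]);q=proj(n,P)[0]
    o=(230,145,8) if n=='top' else (270,100,5)
    print(n,L,P.round(1),((q-o[:2]+.5)*o[2]).round(0))
P=p+R.apply([0,0,196])
c=[((q-[230,145]+.5)*8).round(0) for q in proj('top',np.array([P+R.apply([sx*42,sy*12,0]) for sx in(-1,1) for sy in(-1,1)]))]
print(c)
E
```

```text
std [0. 0. 0.]
top 0 [550.1 195.6 238.9] [244. 294.]
top 41 [549.8 221.9 207.4] [189. 306.]
side 0 [550.1 195.6 238.9] [372. 171.]
side 41 [549.8 221.9 207.4] [381. 196.]
[array([163., 405.]), array([213., 409.]), array([165., 201.]), array([215., 207.])]
```

```bash
python3 - <<'E'
from h import *
c,s=np.cos(a40),np.sin(a40)
for k in(30,10): rollplan(88.4+c*k,166+s*k,40)
E
```

```text
std [0.01 0.01 0.09]
t 10.22 g [550.1 195.6 238.6] F [ 0.8 -0.6 -0.3] w 22.4 q [ 0.31  0.47 -0.49  1.83 -0.62  0.91 -1.28]
 shift [-0.0034  0.0645  0.0034] turn [ 0.0002 -0.0014  0.0014] mm 32 deg 0.4
 std [0.01 0.02 0.02]
t 10.67 g [550.1 195.6 238.6] F [ 0.3 -0.4 -1.5] w 22.7 q [ 0.31  0.47 -0.49  1.83 -0.62  0.91 -1.28]
 shift [-0.0036  0.1045  0.0034] turn [ 0.0002 -0.0014  0.0014] mm 52 deg 0.4
```

step_arm(deltas=[[[-0.001,0.02,0.001],[0,-0.001,0.001],1],[[-0.002,0.045,0.003],[0,-0.001,0.001],1],[[-0.003,0.064,0.003],[0,-0.001,0.001],1],[[-0.003,0.064,0.003],[0,-0.001,0.001],1]])

```text
time_s: 11.0
eef_pos: [550.3, 69.5, 333.4]
orientation: [-0.341, 0.94, 0.008, -0.003]
wrist_force: [-0.0, -1.2, -1.6]
gripper_width: 22.5
```

```bash
python3 - <<'E'
from h import *
c,s=np.cos(a40),np.sin(a40)
rollplan(88.4+c*5,166+s*5,40)
a=r.camera('side');b=r.camera('top')
crop(a[:,:,::-1],290,120,390,200,8,'pics/s11.png');crop(b[:,:,::-1],230,145,330,220,8,'pics/t11.png')
E
```

```text
std [0.06 1.11 0.88]
t 11.45 g [548.7 171.7 216.6] F [-0.4 -0.7 -1. ] w 22.7 q [ 0.35  0.5  -0.49  1.85 -0.62  0.9  -1.23]
 shift [-0.0004  0.0496  0.0004] turn [ 0.0002 -0.0004  0.0002] mm 25 deg 0.1
```

View pics/s11.png

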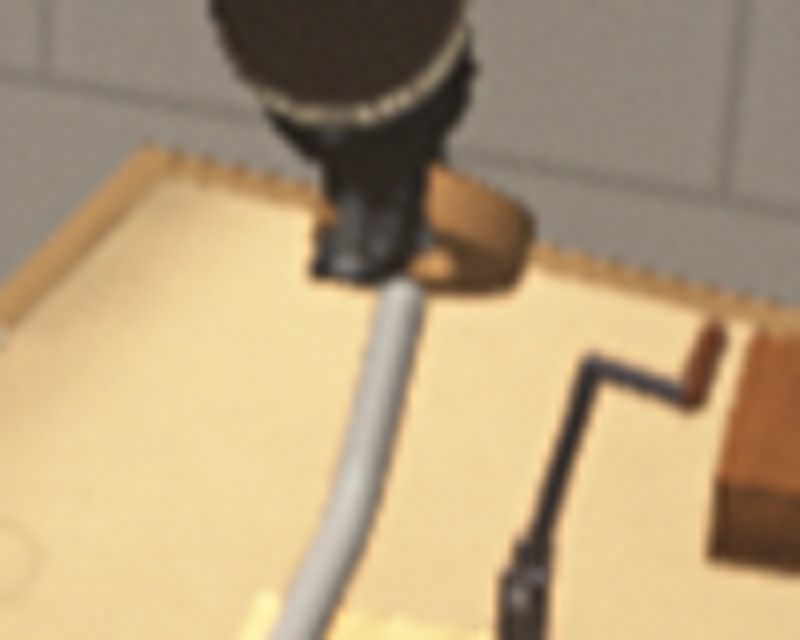

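View pics/t11.png

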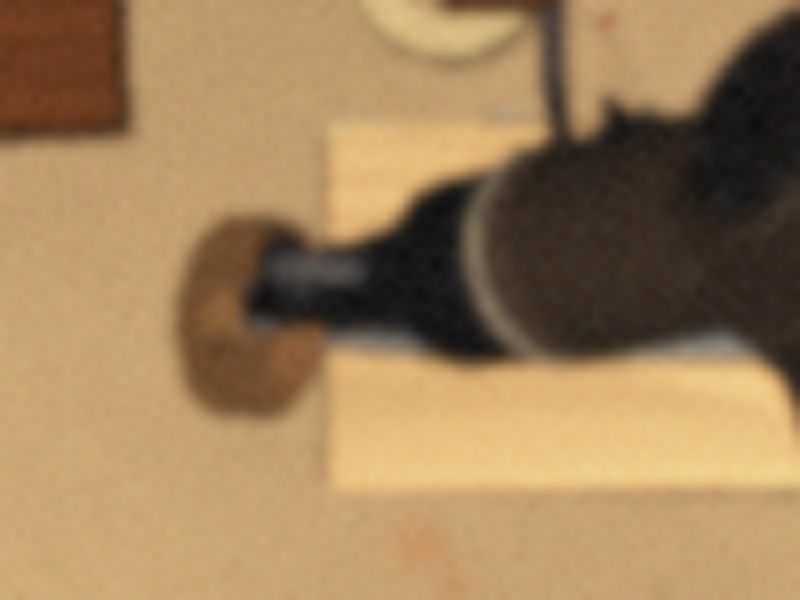

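```bash
python3 - <<'E'
from h import *
s,p,R=cur(1)
im=cv2.imread('pics/s11.png')
C=p+R.apply([0,0,196])
for rad,yy in((42,12),(16,12),(42,-12)):
    t=np.linspace(0,6.28,60)
    P=np.array([C+R.apply([rad*np.cos(k),yy,rad*np.sin(k)]) for k in t])
    q=((proj('side',P)-[290,120]+.5)*8).astype(int)
    cv2.polylines(im,[q.reshape(-1,1,2).astype(np.int32)],True,(0,0,255) if yy>0 else (255,0,0),1)
# axis line
c_,s_=np.cos(a40),np.sin(a40)
P=np.array([rk(0,88.4+c_*k,166+s_*k) for k in(-40,0,18)])
for q in ((proj('side',P)-[290,120]+.5)*8).astype(int): cv2.circle(im,tuple(int(v) for v in q),4,(0,200,0),-1)
cv2.imwrite('pics/ov11.png',im)
E
```

```text
std [0. 0. 0.]
```

View pics/ov11.png

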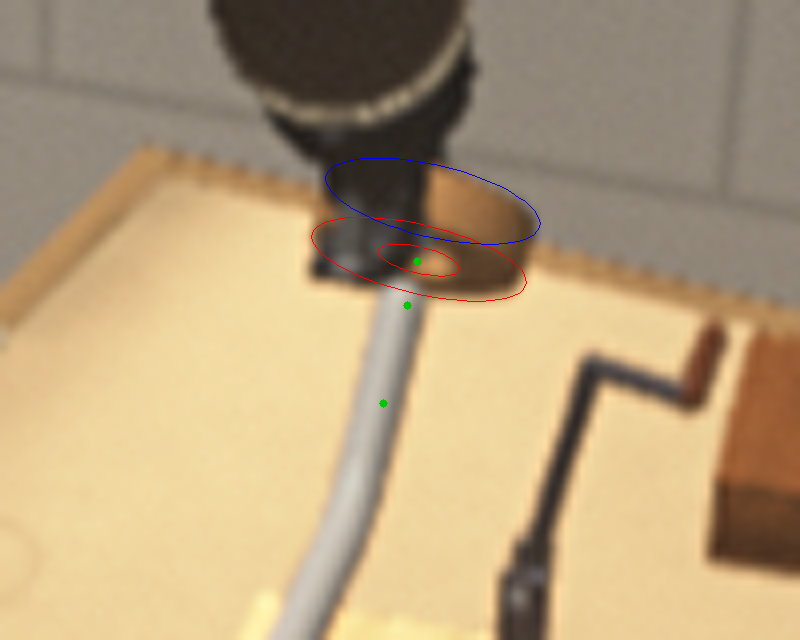

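step_arm(deltas=[[[-0.001,0.015,0],[0,0,0],1],[[-0.001,0.03,0],[0,0,0],1],[[-0.001,0.04,0],[0,0,0],1],[[-0.001,0.05,0],[0,0,0],1],[[-0.001,0.05,0],[0,0,0],1]])

```text
time_s: 11.97
eef_pos: [550.4, 51.8, 318.6]
orientation: [-0.341, 0.94, 0.009, -0.003]
wrist_force: [-0.3, -0.8, -0.8]
gripper_width: 22.9
```

```bash
python3 - <<'E'
from h import *
c,s=np.cos(a40),np.sin(a40)
rollplan(88.4-c*30,166-s*30,40)
a=r.camera('side');b=r.camera('top')
crop(a[:,:,::-1],290,120,390,200,8,'pics/s12.png');crop(b[:,:,::-1],230,145,330,220,8,'pics/t12.png')
E
```

```text
std [0.01 0.58 0.43]
t 12.42 g [548.6 152.8 200.8] F [ 0.3 -1.6 -1.3] w 23.1 q [ 0.38  0.52 -0.48  1.86 -0.61  0.9  -1.18]
 shift [0.0004 0.0703 0.0004] turn [ 0.0002 -0.0004  0.0003] mm 35 deg 0.1
```

View pics/s12.png

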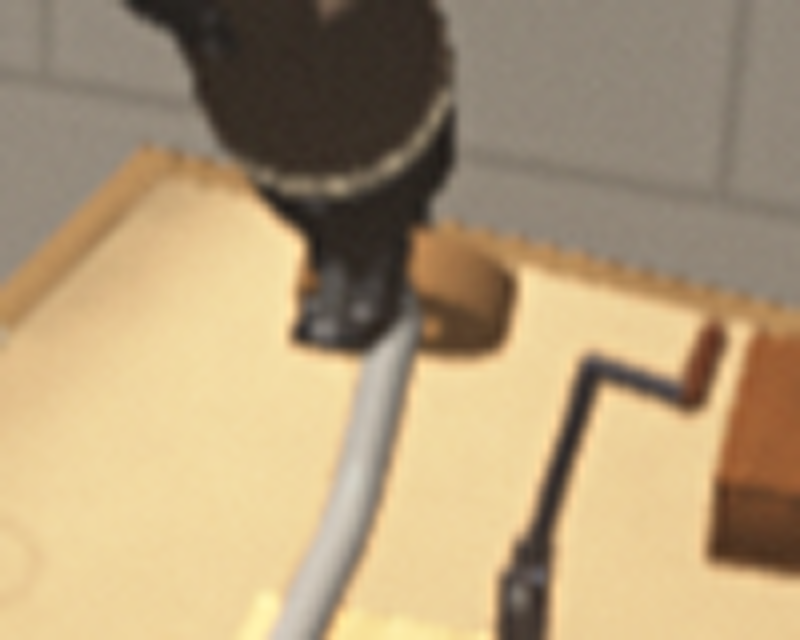

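View pics/t12.png

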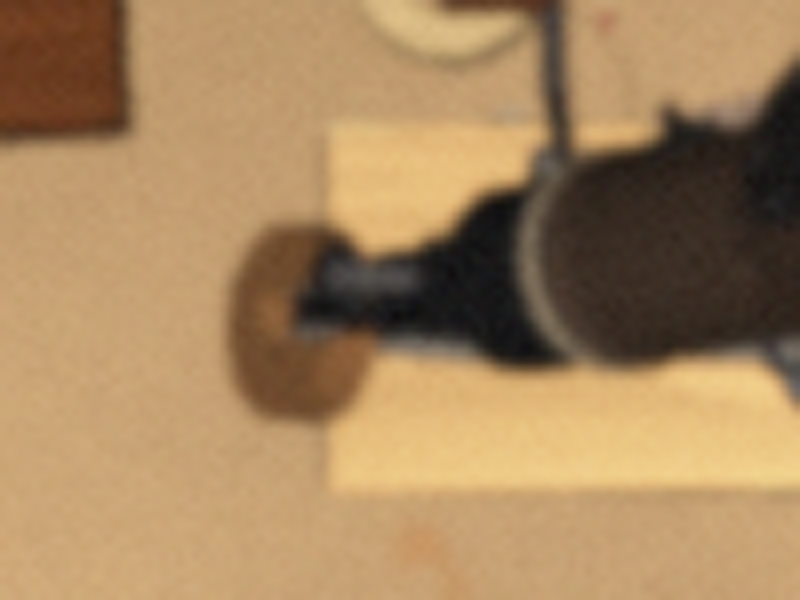

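step_arm(deltas=[[[0,0.015,0],[0,0,0],1],[[0,0.03,0],[0,0,0],1],[[0,0.045,0],[0,0,0],1],[[0,0.06,0],[0,0,0],1],[[0,0.07,0],[0,0,0],1]])

```text
time_s: 12.93
eef_pos: [550.9, 25.1, 296.1]
orientation: [-0.341, 0.94, 0.009, -0.003]
wrist_force: [-0.7, 0.2, -1.7]
gripper_width: 22.2
```

```bash
python3 - <<'E'
from h import *
rollplan(38.6,124,40)
a=r.camera('side');b=r.camera('top')
crop(a[:,:,::-1],290,120,390,200,8,'pics/s13.png');crop(b[:,:,::-1],230,145,330,220,8,'pics/t13.png')
E
```

```text
std [0.04 0.87 0.66]
t 13.38 g [549.2 125.7 178.1] F [-0.3  0.5 -0.6] w 22.4 q [ 0.41  0.55 -0.47  1.86 -0.6   0.89 -1.13]
 shift [0.0004 0.0699 0.0008] turn [ 0.0002 -0.0004  0.0002] mm 35 deg 0.1
```

View pics/s13.png

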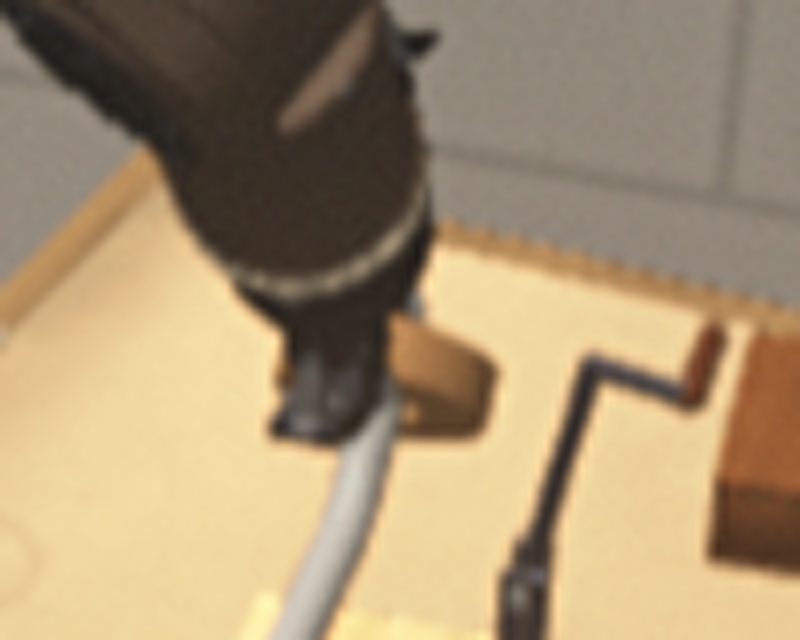

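View pics/t13.png

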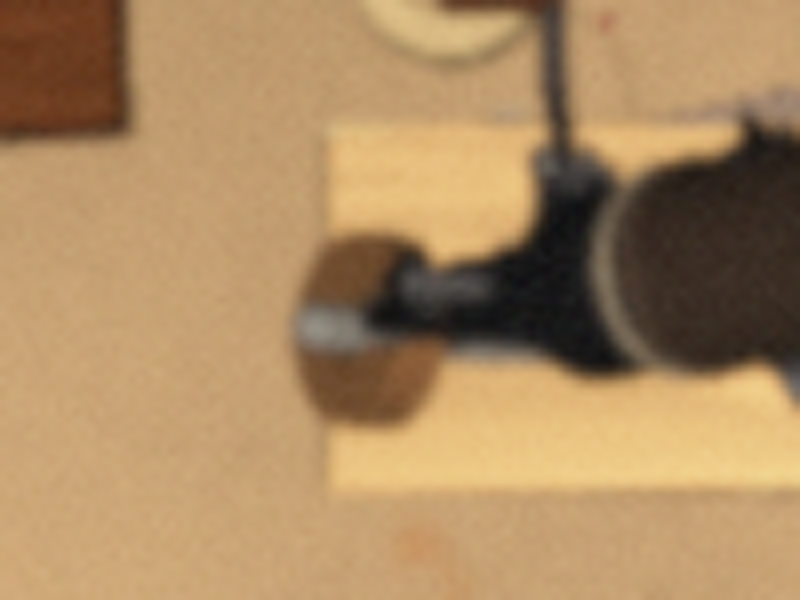

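step_arm(deltas=[[[0,0.015,0],[0,0,0],1],[[0,0.03,0],[0,0,0],1],[[0,0.045,-0.001],[0,0,0],1],[[0,0.06,-0.001],[0,0,0],1],[[0,0.068,-0.002],[0,0,0],1]])

```text
time_s: 13.9
eef_pos: [551.5, -1.7, 274.9]
orientation: [-0.341, 0.94, 0.009, -0.003]
wrist_force: [0.3, -0.2, -2.1]
gripper_width: 22.5
```

```bash
cat >> h.py <<'E'
def table(wps,L=41):
    s,p,R=cur()
    print('t',round(s['time_s'],2),'F',np.round(s['wrist_force'],1),'w',round(s['gripper_width'],1),'q',np.round(s['joint_positions'],2))
    for x,y,z,t in wps:
        Rt=rot(np.degrees(YAW)-90,t);T=rk(x,y,z)-Rt.apply([0,0,155+L])
        print((x,round(y,1),round(z,1),t),np.round(R.inv().apply(T-p)/500,4),np.round((R.inv()*Rt).as_rotvec()/np.pi,4))
def bend(deg,up=2):
    a=np.radians(deg);r_=60-up;return (0,r_*np.sin(a),170-r_*np.cos(a),deg)
E
python3 - <<'E'
from h import *
table([bend(d) for d in (40,36,32,28,24,20,16)])
a=r.camera('side')
crop(a[:,:,::-1],290,120,390,200,8,'pics/s14.png')
E
```

```text
std [0.05 0.85 0.61]
t 14.35 F [ 0.7  0.5 -0.6] w 22.7 q [ 0.45  0.59 -0.46  1.86 -0.59  0.88 -1.08]
(0, np.float64(37.3), np.float64(125.6), 40) [ 0.0004  0.0019 -0.0012] [ 0.0002 -0.0004  0.0003]
(0, np.float64(34.1), np.float64(123.1), 36) [ 0.0004 -0.0173 -0.0006] [-0.022  -0.0005  0.0002]
(0, np.float64(30.7), np.float64(120.8), 32) [ 0.0004 -0.0365  0.0014] [-0.0442 -0.0005  0.0002]
(0, np.float64(27.2), np.float64(118.8), 28) [ 0.0004 -0.0554  0.0048] [-0.0665 -0.0005  0.0002]
(0, np.float64(23.6), np.float64(117.0), 24) [ 0.0004 -0.0741  0.0094] [-0.0887 -0.0005  0.0002]
(0, np.float64(19.8), np.float64(115.5), 20) [ 0.0004 -0.0925  0.0154] [-0.1109 -0.0005  0.0002]
(0, np.float64(16.0), np.float64(114.2), 16) [ 0.0004 -0.1103  0.0226] [-0.1331 -0.0005  0.0002]
```

View pics/s14.png

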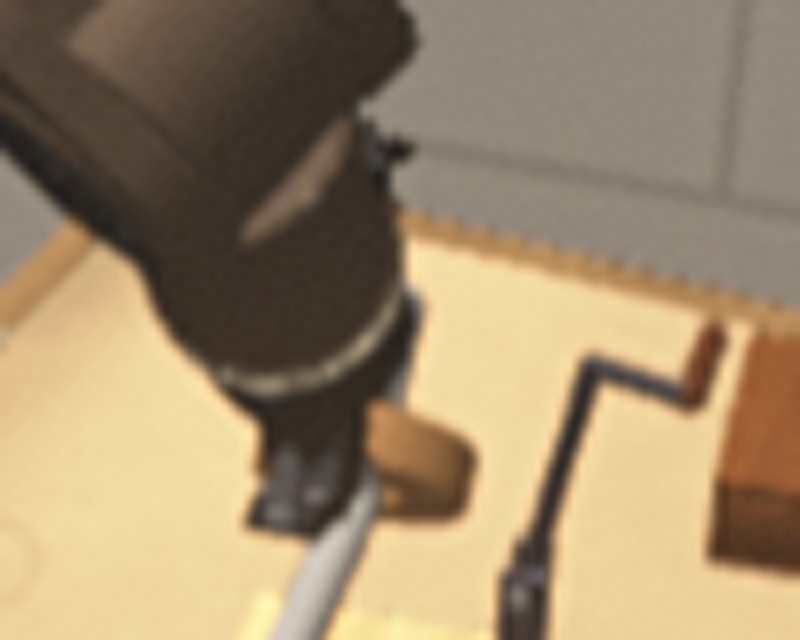

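step_arm(deltas=[[[0,-0.017,-0.001],[-0.022,0,0],1],[[0,-0.036,0.001],[-0.044,0,0],1],[[0,-0.055,0.005],[-0.066,0,0],1],[[0,-0.074,0.009],[-0.089,0,0],1],[[0,-0.092,0.015],[-0.111,0,0],1]])

```text
time_s: 14.82
eef_pos: [550.8, 40.3, 300.7]
orientation: [-0.172, 0.985, 0.01, -0.0]
wrist_force: [1.0, 0.9, -0.5]
gripper_width: 22.6
```

```bash
python3 - <<'E'
from h import *
table([bend(d) for d in (20,16,12,8,4,0)])
a=r.camera('side')
crop(a[:,:,::-1],280,130,380,210,8,'pics/s15.png')
E
```

```text
std [0.07 1.97 0.93]
t 15.27 F [ 0.2  0.4 -0.2] w 22.6 q [ 0.16  0.46 -0.28  1.87 -0.31  0.82 -1.43]
(0, np.float64(19.8), np.float64(115.5), 20) [0.0006 0.0013 0.0005] [ 0.0001 -0.0006  0.0005]
(0, np.float64(16.0), np.float64(114.2), 16) [ 0.0006 -0.0179  0.0012] [-0.0221 -0.0006  0.0005]
(0, np.float64(12.1), np.float64(113.3), 12) [ 0.0006 -0.0371  0.0032] [-0.0443 -0.0006  0.0005]
(0, np.float64(8.1), np.float64(112.6), 8) [ 0.0007 -0.0561  0.0065] [-0.0665 -0.0006  0.0004]
(0, np.float64(4.0), np.float64(112.1), 4) [ 0.0007 -0.0748  0.0112] [-0.0888 -0.0006  0.0004]
(0, np.float64(0.0), np.float64(112.0), 0) [ 0.0007 -0.0931  0.0171] [-0.111  -0.0006  0.0004]
```

View pics/s15.png

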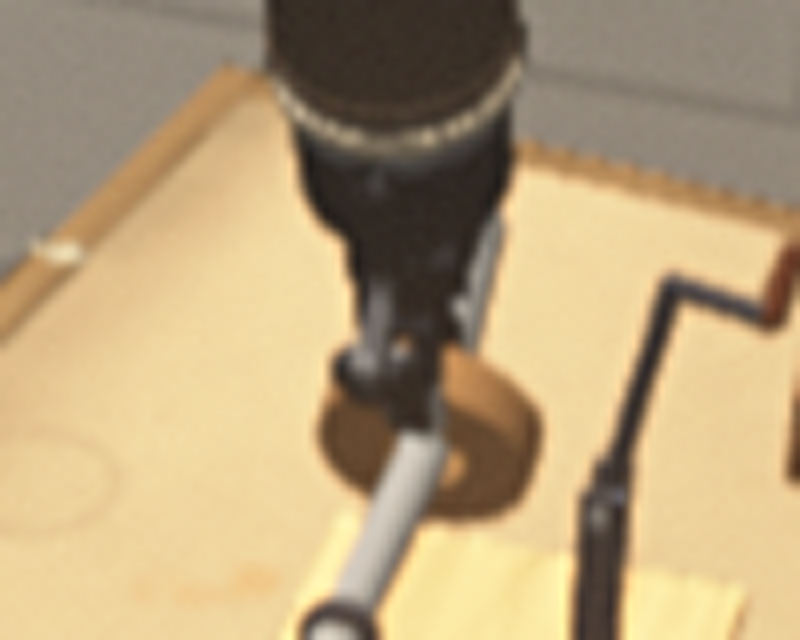

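step_arm(deltas=[[[0,-0.018,0.001],[-0.022,0,0],1],[[0,-0.037,0.003],[-0.044,0,0],1],[[0,-0.056,0.006],[-0.066,0,0],1],[[0,-0.075,0.011],[-0.089,0,0],1],[[0,-0.093,0.017],[-0.111,0,0],1]])

```text
time_s: 15.73
eef_pos: [549.9, 86.3, 308.0]
orientation: [0.001, 1.0, 0.009, 0.001]
wrist_force: [-0.3, -0.1, -0.9]
gripper_width: 22.6
```

```bash
python3 - <<'E'
from h import *
table([(0,-20,111,0),(0,-50,110,0),(0,-60,110,0)])
a=r.camera('side')
crop(a[:,:,::-1],280,130,380,210,8,'pics/s16.png')
E
```

```text
std [0.15 1.91 0.18]
t 16.18 F [ 0.8 -0.2 -1.1] w 22.9 q [-0.19  0.43 -0.09  1.85  0.05  0.86 -1.85]
(0, -20, 111, 0) [0.0005 0.039  0.0013] [-0.     -0.0005  0.    ]
(0, -50, 110, 0) [0.0005 0.099  0.0033] [-0.     -0.0005  0.    ]
(0, -60, 110, 0) [0.0005 0.119  0.0033] [-0.     -0.0005  0.    ]
```

View pics/s16.png

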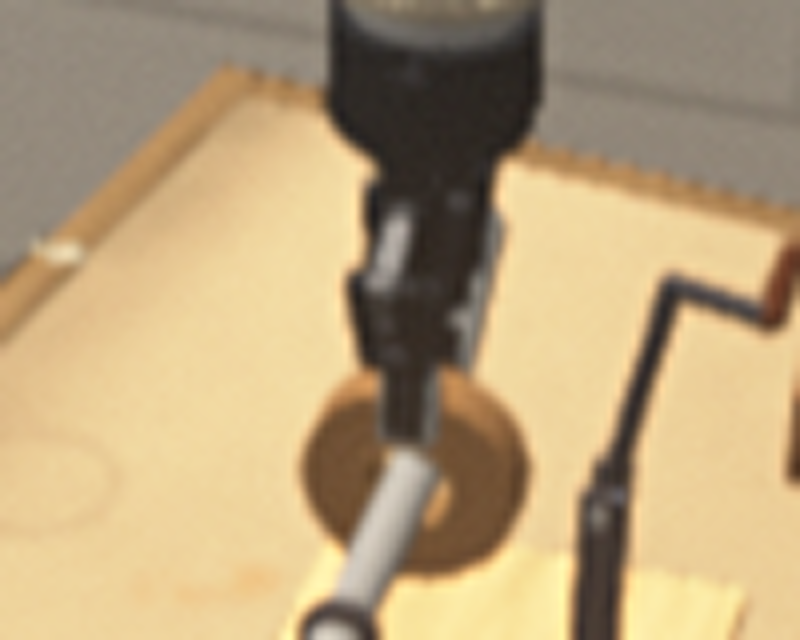

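step_arm(deltas=[[[0,0.024,0.001],[0,0,0],1],[[0,0.048,0.002],[0,0,0],1],[[0,0.072,0.002],[0,0,0],1],[[0,0.096,0.003],[0,0,0],1],[[0,0.115,0.003],[0,0,0],1]])

```text
time_s: 16.65
eef_pos: [550.9, 26.5, 306.2]
orientation: [0.0, 1.0, 0.009, 0.001]
wrist_force: [0.1, -0.0, -1.1]
gripper_width: 22.7
```

```bash
python3 - <<'E'
from h import *
table([(0,-58,104,0),(0,-58,110,0)])
a=r.camera('side');b=r.camera('top')
crop(a[:,:,::-1],270,140,370,220,8,'pics/s17.png');crop(b[:,:,::-1],260,145,360,220,8,'pics/t17.png')
E
```

```text
std [0.03 1.78 0.04]
t 17.1 F [ 0.1 -0.3 -1.1] w 22.7 q [-0.09  0.42 -0.08  1.87  0.04  0.85 -1.74]
(0, -58, 104, 0) [ 0.0005 -0.0016  0.0126] [ 0.     -0.0006 -0.0002]
(0, -58, 110, 0) [ 0.0005 -0.0016  0.0006] [ 0.     -0.0006 -0.0002]
```

View pics/s17.png

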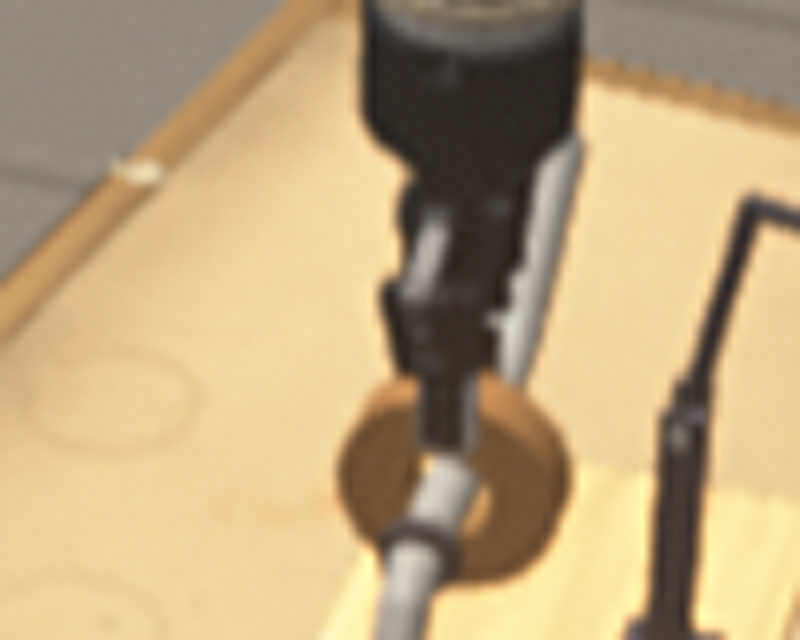

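View pics/t17.png

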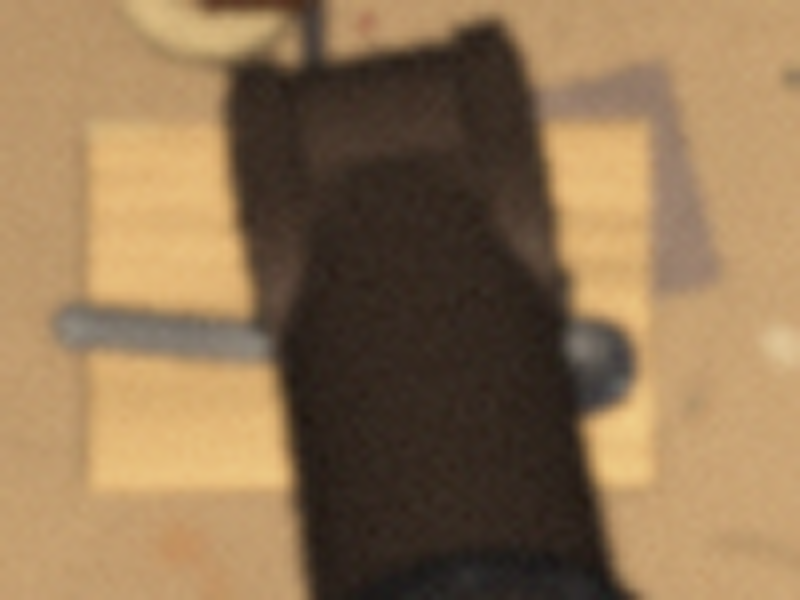

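step_arm(deltas=[[[0,0,0.005],[0,0,0],1],[[0,0,0.01],[0,0,0],1],[[0,0,0.01],[0,0,0],1],[[0,0,0.01],[0,0,0],0.65],[[0,0,0.01],[0,0,0],0.5]])

```text
time_s: 17.62
eef_pos: [551.0, 29.0, 301.3]
orientation: [0.0, 1.0, 0.01, 0.001]
wrist_force: [-0.0, 0.5, 0.9]
gripper_width: 40.8
```

```bash
python3 - <<'E'
from h import *
table([(0,-58,104,0)])
a=r.camera('side')
crop(a[:,:,::-1],270,140,370,220,8,'pics/s18.png')
E
```

```text
std [0.03 0.01 0.04]
t 18.07 F [ 0.5 -0.2  0.2] w 42.3 q [-0.09  0.43 -0.08  1.87  0.04  0.84 -1.74]
(0, -58, 104, 0) [ 0.0003 -0.0001  0.0028] [ 0.     -0.0007  0.    ]
```

View pics/s18.png

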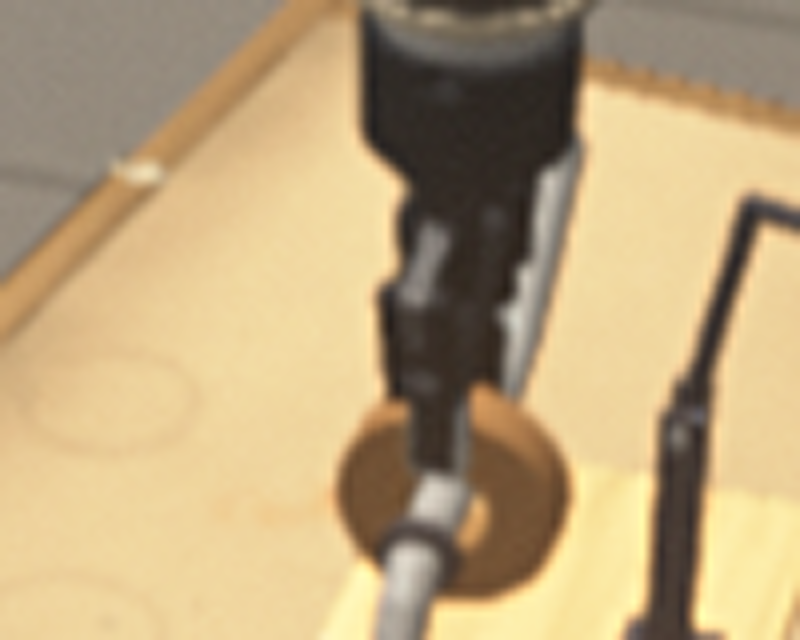

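step_arm(deltas=[[[0,0,-0.04],[0,0,0],0.5],[[0,0,-0.1],[0,0,0],0.5],[[0,0,-0.17],[0,0,0],0.5],[[0,0,-0.24],[0,0,0],0.5],[[0,0,-0.31],[0,0,0],0.5]])

```text
time_s: 18.53
eef_pos: [550.3, 28.9, 458.0]
orientation: [-0.0, 1.0, 0.01, 0.001]
wrist_force: [1.9, -0.4, 0.3]
gripper_width: 42.7
```

```bash
python3 - <<'E'
from h import *
cur0=cur
plan(rk(127.7,11,275),rot(1.1))
a=r.camera('side')
crop(a[:,:,::-1],250,110,410,230,5,'pics/s19.png')
E
```

```text
std [0.55 0.09 3.38]
t 18.98 g [551.3  29.  302.8] F [-0.9  0.2  0.8] w 42.8 q [-0.09  0.28 -0.07  1.68  0.02  1.19 -1.72]
 shift [ 0.2561 -0.138   0.0566] turn [ 0.0009 -0.001  -0.4997] mm 148 deg 89.9
```

View pics/s19.png

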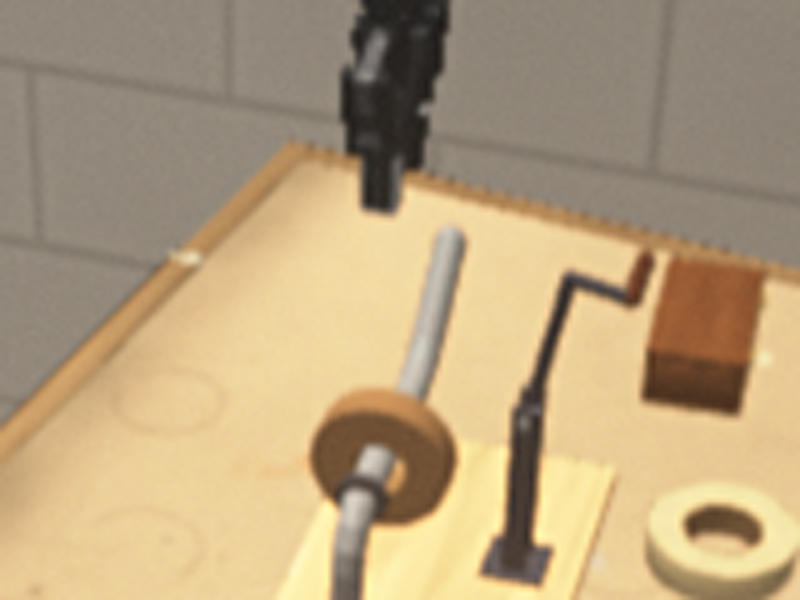

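step_arm(deltas=[[[0.02,-0.01,0],[0,0,-0.038],0.5],[[0.04,-0.02,0],[0,0,-0.076],0.5],[[0.06,-0.03,0],[0,0,-0.114],0.5],[[0.08,-0.04,0],[0,0,-0.152],0.5],[[0.1,-0.05,0],[0,0,-0.19],0.5]])

```text
time_s: 19.45
eef_pos: [600.6, 55.2, 455.7]
orientation: [0.0, 0.952, 0.306, 0.0]
wrist_force: [0.4, -0.1, 0.4]
gripper_width: 42.9
```

```bash
python3 - <<'E'
from h import *
plan(rk(127.7,11,275),rot(1.1))
E
```

```text
std [0.69 0.54 0.45]
t 19.9 g [600.4  55.  300.9] F [ 0.5 -0.4 -0.6] w 42.9 q [-0.05  0.37 -0.18  1.54  0.07  1.23 -1.2 ]
 shift [0.1786 0.0151 0.0519] turn [ 3.000e-04 -1.000e-04 -3.095e-01] mm 93 deg 55.7
```

step_arm(deltas=[[[0.02,0.002,0],[0,0,-0.038],0.5],[[0.04,0.004,0],[0,0,-0.076],0.5],[[0.06,0.006,0],[0,0,-0.114],0.5],[[0.08,0.008,0],[0,0,-0.152],0.5],[[0.1,0.009,0],[0,0,-0.19],0.5]])

```text
time_s: 20.32
eef_pos: [643.7, 80.2, 456.8]
orientation: [0.001, 0.82, 0.572, 0.001]
wrist_force: [-0.6, -0.4, -0.8]
gripper_width: 42.8
```

```bash
python3 - <<'E'
from h import *
plan(rk(127.7,11,275),rot(1.1))
E
```

```text
std [0.51 0.48 0.21]
t 20.77 g [643.7  80.2 301.5] F [0.3 0.3 0.1] w 42.6 q [-0.01  0.46 -0.3   1.41  0.14  1.28 -0.68]
 shift [0.0619 0.0494 0.0532] turn [ 6.000e-04 -1.000e-04 -1.198e-01] mm 48 deg 21.6
```

step_arm(deltas=[[[0.015,0.012,0.01],[0,0,-0.03],0.5],[[0.03,0.025,0.02],[0,0,-0.06],0.5],[[0.046,0.037,0.03],[0,0,-0.09],0.5],[[0.062,0.049,0.03],[0,0,-0.12],0.5],[[0.062,0.049,0.03],[0,0,-0.12],0.5]])

```text
time_s: 21.18
eef_pos: [677.9, 101.5, 440.9]
orientation: [0.0, 0.698, 0.716, 0.001]
wrist_force: [0.4, -0.9, -0.4]
gripper_width: 42.6
```

```bash
python3 - <<'E'
from h import *
plan(rk(127.7,11,214.6),rot(1.1))
a=r.camera('side');b=r.camera('top')
crop(a[:,:,::-1],290,70,430,190,6,'pics/s20.png');crop(b[:,:,::-1],260,120,360,195,8,'pics/t20.png')
# measure pin in side: predicted pixel
print(((proj('side',np.array([rk(127.7,-15,214.6),rk(127.7,11,214.6),rk(127.7,27,214.6)]))-[290,70]+.5)*6).round())
E
```

```text
std [0.29 0.37 0.38]
t 21.63 g [677.5 100.6 286.7] F [0.6 0.5 0.5] w 42.5 q [-0.    0.54 -0.37  1.33  0.2   1.3  -0.36]
 shift [-1.000e-04  3.000e-04  1.442e-01] turn [ 0.0006  0.     -0.0003] mm 72 deg 0.1
[[521. 597.]
 [532. 569.]
 [538. 551.]]
```

View pics/s20.png

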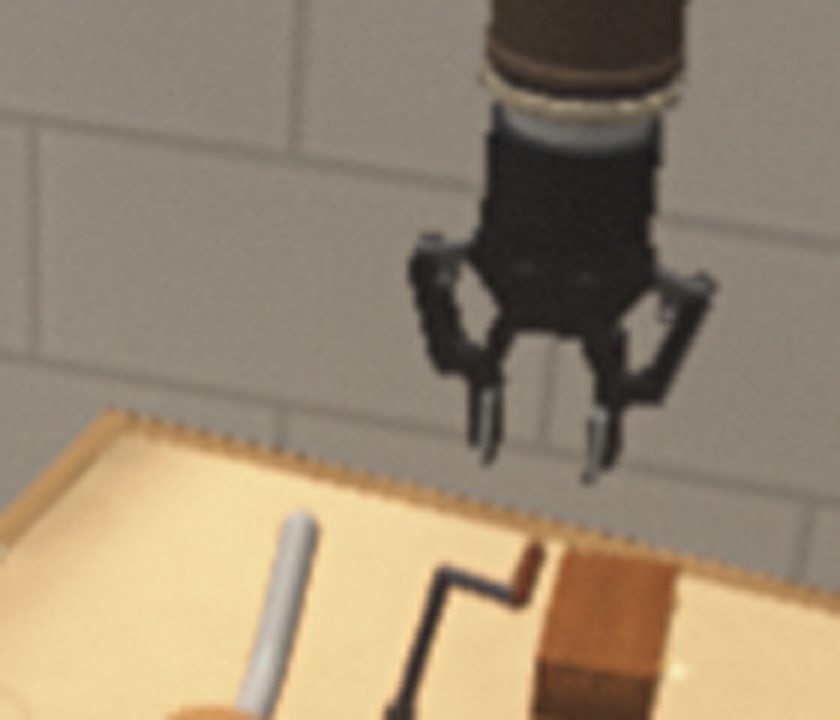

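View pics/t20.png

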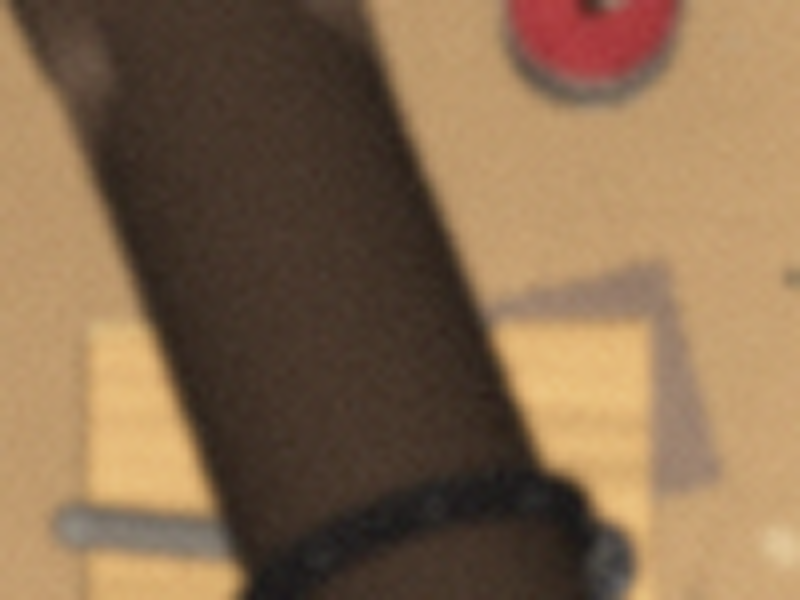

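step_arm(deltas=[[[0,0,0.04],[0,0,0],0.5],[[0,0,0.08],[0,0,0],0.5],[[0,0,0.12],[0,0,0],0.5],[[0,0,0.142],[0,0,0],0.5],[[0,0,0.142],[0,0,0],0.5]])

```text
time_s: 22.15
eef_pos: [676.8, 100.3, 367.7]
orientation: [-0.001, 0.7, 0.714, -0.001]
wrist_force: [-0.5, -0.3, -0.9]
gripper_width: 42.7
```

step_arm(deltas=[[[0,0,0],[0,0,0],0.65],[[0,0,0],[0,0,0],0.8],[[0,0,0],[0,0,0],0.9],[[0,0,0],[0,0,0],1],[[0,0,0],[0,0,0],1]])

```text
time_s: 22.57
eef_pos: [677.2, 101.0, 372.2]
orientation: [0.001, 0.7, 0.714, 0.001]
wrist_force: [-5.2, -1.3, 6.3]
gripper_width: 9.7
```

```bash
python3 - <<'E'
from h import *
plan(rk(127.7,11,214.6),rot(1.1))
a=r.camera('side')
crop(a[:,:,::-1],290,90,430,210,6,'pics/s21.png')
s,p,R=cur(1)
for t in np.arange(1.7,-.01,-.1):
    f=np.arctan2(36,97)+t
    g=rk(75-103.5*np.cos(f),11,125.5+103.5*np.sin(f))-R.apply([0,0,155])
    print(round(t,2),(R.inv().apply(g-p)/500).round(4))
E
```

```text
std [0.01 0.02 0.02]
t 23.02 g [677.5 101.  217.2] F [-5.9 -1.   5.7] w 10.0 q [-0.    0.59 -0.37  1.43  0.22  1.16 -0.38]
 shift [-0.0009  0.0006  0.0051] turn [ 0.0008 -0.0001  0.0004] mm 3 deg 0.2
 std [0. 0. 0.]
1.7 [-0.0009 -0.0091  0.0001]
1.6 [-0.0009 -0.0279 -0.0086]
1.5 [-0.0009 -0.0474 -0.0155]
1.4 [-0.0009 -0.0675 -0.0203]
1.3 [-0.0009 -0.088  -0.0232]
1.2 [-0.0009 -0.1087 -0.0239]
1.1 [-0.0009 -0.1294 -0.0226]
1.0 [-0.0009 -0.1498 -0.0193]
0.9 [-0.0009 -0.1698 -0.0139]
0.8 [-0.0008 -0.1891 -0.0065]
0.7 [-0.0008 -0.2076  0.0027]
0.6 [-0.0008 -0.2251  0.0137]
0.5 [-0.0008 -0.2414  0.0265]
0.4 [-0.0008 -0.2564  0.0408]
0.3 [-0.0008 -0.2698  0.0565]
0.2 [-0.0008 -0.2816  0.0735]
0.1 [-0.0008 -0.2917  0.0915]
-0.0 [-0.0008 -0.2999  0.1105]
```

View pics/s21.png

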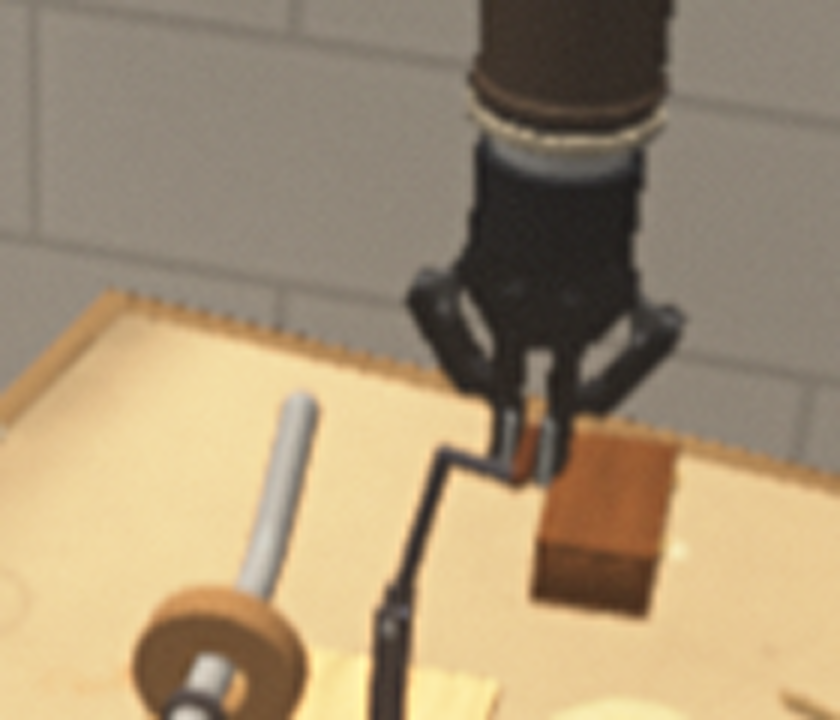

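step_arm(deltas=[[[0,-0.01,-0.004],[0,0,0],1],[[0,-0.028,-0.013],[0,0,0],1],[[0,-0.047,-0.019],[0,0,0],1],[[0,-0.068,-0.024],[0,0,0],1],[[0,-0.088,-0.027],[0,0,0],1]])

```text
time_s: 23.48
eef_pos: [634.9, 99.9, 387.9]
orientation: [0.004, 0.7, 0.714, 0.005]
wrist_force: [6.1, -1.7, 15.2]
gripper_width: 9.8
```

step_arm(deltas=[[[0,-0.02,-0.001],[0,0,0],1],[[0,-0.041,0.001],[0,0,0],1],[[0,-0.062,0.004],[0,0,0],1],[[0,-0.082,0.009],[0,0,0],1],[[0,-0.101,0.017],[0,0,0],1]])

```text
time_s: 23.9
eef_pos: [583.1, 98.6, 377.6]
orientation: [0.002, 0.7, 0.714, 0.003]
wrist_force: [-1.5, -1.5, 8.2]
gripper_width: 9.9
```

```bash
python3 - <<'E'
from h import *
a=r.camera('side')
crop(a[:,:,::-1],290,90,430,210,6,'pics/s22.png')
s,p,R=cur()
print(s['wrist_force'],s['gripper_width'],p+R.apply([0,0,155]))
for t in np.arange(.8,-.01,-.1):
    f=np.arctan2(36,97)+t
    g=rk(75-103.5*np.cos(f),11,125.5+103.5*np.sin(f))-R.apply([0,0,155])
    print(round(t,2),(R.inv().apply(g-p)/500).round(4))
E
```

```text
std [0.53 0.02 0.23]
[-3.28754611 -2.28394507 10.58967013] 9.324591727893276 [583.2853      98.63687196 222.15578494]
0.8 [ 0.0001 -0.0006  0.0039]
0.7 [ 0.0001 -0.0191  0.0131]
0.6 [ 0.0001 -0.0366  0.0241]
0.5 [ 0.0001 -0.053   0.0368]
0.4 [ 0.0001 -0.0679  0.0511]
0.3 [ 0.0001 -0.0814  0.0668]
0.2 [ 0.0001 -0.0933  0.0838]
0.1 [ 1.000e-04 -1.033e-01  1.018e-01]
0.0 [ 1.000e-04 -1.116e-01  1.208e-01]
```

View pics/s22.png

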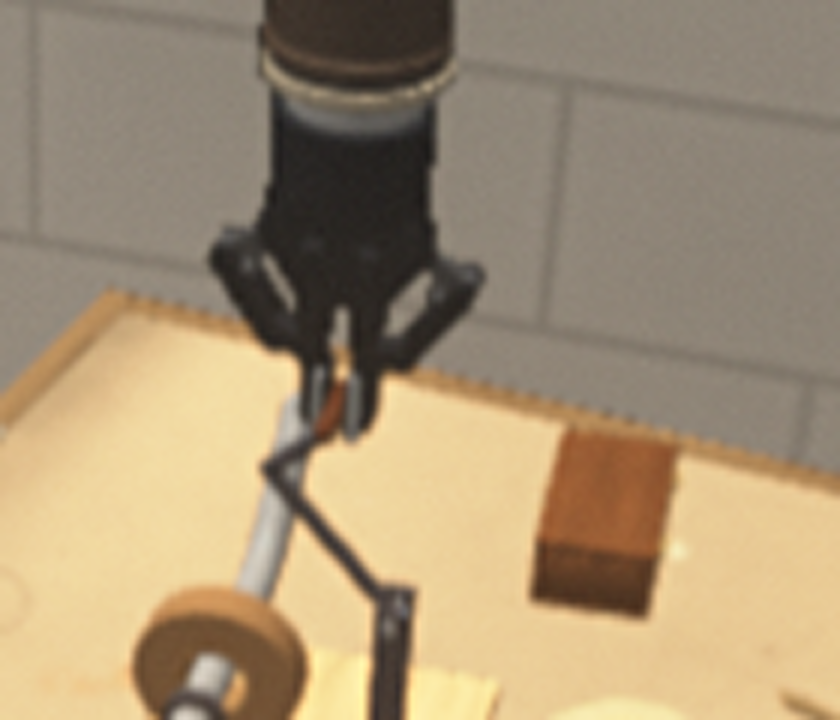

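step_arm(deltas=[[[0,-0.019,0.009],[0,0,0],1],[[0,-0.037,0.02],[0,0,0],1],[[0,-0.053,0.033],[0,0,0],1],[[0,-0.068,0.047],[0,0,0],1],[[0,-0.081,0.063],[0,0,0],1]])

```text
time_s: 24.82
eef_pos: [542.5, 97.7, 345.1]
orientation: [0.002, 0.7, 0.714, 0.001]
wrist_force: [3.2, -1.6, -2.1]
gripper_width: 9.5
```

```bash
python3 - <<'E'
from h import *
s,p,R=cur()
print(s['wrist_force'],s['gripper_width'],p+R.apply([0,0,155]))
for t in (.3,.2,.1,.05,0):
    f=np.arctan2(36,97)+t
    g=rk(75-103.5*np.cos(f),11,125.5+103.5*np.sin(f))-R.apply([0,0,155])
    print(round(t,2),(R.inv().apply(g-p)/500).round(4))
E
```

```text
std [0.32 0.04 0.45]
[-2.7541461  -3.20577096  1.33146588] 9.939380773753761 [542.62038268  97.64077308 188.94782366]
0.3 [0.0004 0.0002 0.0007]
0.2 [ 0.0004 -0.0116  0.0177]
0.1 [ 0.0004 -0.0216  0.0358]
0.05 [ 0.0005 -0.026   0.0452]
0 [ 0.0005 -0.0298  0.0548]
```

step_arm(deltas=[[[0,-0.006,0.008],[0,0,0],1],[[0,-0.012,0.016],[0,0,0],1],[[0,-0.017,0.026],[0,0,0],1],[[0,-0.022,0.035],[0,0,0],1],[[0,-0.026,0.044],[0,0,0],1]])

```text
time_s: 25.68
eef_pos: [529.7, 97.4, 321.7]
orientation: [0.001, 0.7, 0.714, 0.001]
wrist_force: [-0.5, -5.5, 5.7]
gripper_width: 9.6
```

step_arm(deltas=[[[0,-0.002,0.004],[0,0,0],1],[[0,-0.003,0.007],[0,0,0],1],[[0,-0.003,0.007],[0,0,0],1]])

```text
time_s: 25.93
eef_pos: [528.3, 97.4, 318.4]
orientation: [0.001, 0.7, 0.714, 0.001]
wrist_force: [-0.9, -5.8, 5.4]
gripper_width: 9.5
```

```bash
python3 - <<'E'
from h import *
a=r.camera('side')
crop(a[:,:,::-1],270,100,410,220,6,'pics/s23.png')
s,p,R=cur()
print(s['wrist_force'],s['gripper_width'],p+R.apply([0,0,155]))
E
```

```text
std [0.01 0.01 0.03]
[-0.36930192 -4.16958453  6.17588698] 9.754272612126371 [528.85735238  97.31091653 163.54689209]
```

View pics/s23.png

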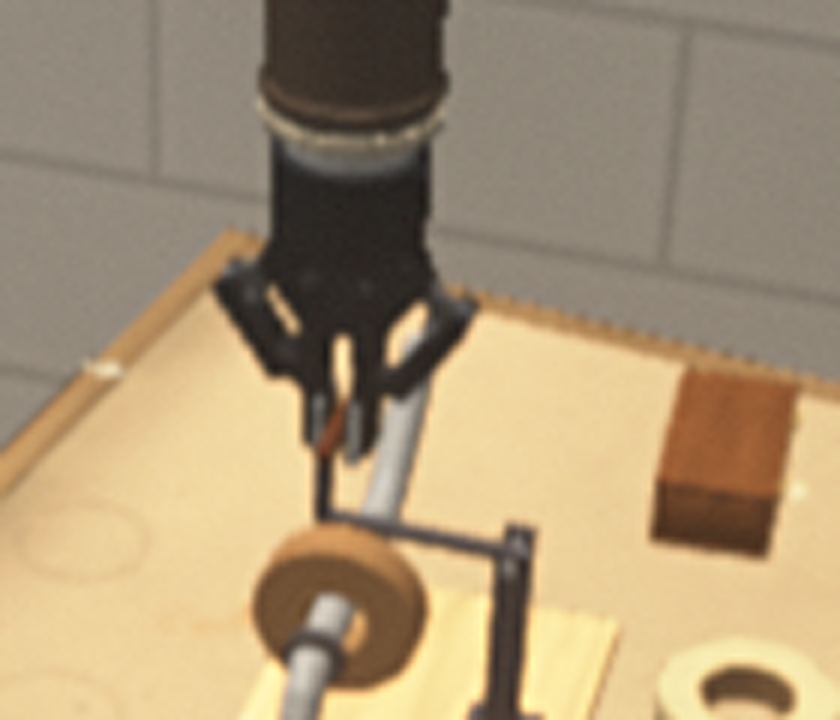

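step_arm(deltas=[[[0,0,0],[0,0,0],0.65],[[0,0,0],[0,0,0],0.6],[[0,0,-0.02],[0,0,0],0.5],[[0,0,-0.08],[0,0,0],0.5],[[0,0,-0.15],[0,0,0],0.5]])

```text
time_s: 26.85
eef_pos: [527.1, 98.0, 392.8]
orientation: [-0.001, 0.7, 0.715, -0.001]
wrist_force: [0.3, -0.0, -0.8]
gripper_width: 42.3
```

step_arm(deltas=[[[-0.07,-0.03,-0.02],[0,0,0],0.3],[[-0.14,-0.06,-0.05],[0,0,0],0.3],[[-0.22,-0.1,-0.08],[0,0,0],0.3],[[-0.3,-0.14,-0.1],[0,0,0],0.3],[[-0.36,-0.17,-0.1],[0,0,0],0.3]])

```text
time_s: 27.27
eef_pos: [446.5, -83.3, 445.5]
orientation: [0.002, 0.699, 0.715, 0.002]
wrist_force: [0.7, -0.3, -1.3]
gripper_width: 60.1
```

step_arm(deltas=[[[-0.07,0,0],[0,0,0],0.3],[[-0.14,0,0],[0,0,0],0.3],[[-0.22,0,0],[0,0,0],0.3],[[-0.3,0,0],[0,0,0],0.3],[[-0.3,0,0],[0,0,0],0.3]])

```text
time_s: 27.68
eef_pos: [448.9, -240.3, 443.4]
orientation: [0.002, 0.703, 0.711, -0.0]
wrist_force: [-0.0, -0.8, 0.2]
gripper_width: 59.9
```

```bash
python3 - <<'E'
from h import *
a=r.camera('side');b=r.camera('top')
cv2.imwrite('pics/side_end.png',a[:,:,::-1]);cv2.imwrite('pics/top_end.png',b[:,:,::-1])
crop(a[:,:,::-1],250,140,410,260,5,'pics/s24.png');crop(b[:,:,::-1],260,145,360,220,8,'pics/t24.png')
s=r.read_state();print(s['time_s'],s['eef_pos'],s['wrist_force'])
E
```

```text
27.7833 [ 449.91859743 -233.81986341  443.24903241] [ 0.32172228  1.4570753  -0.2549035 ]
```

View pics/s24.png

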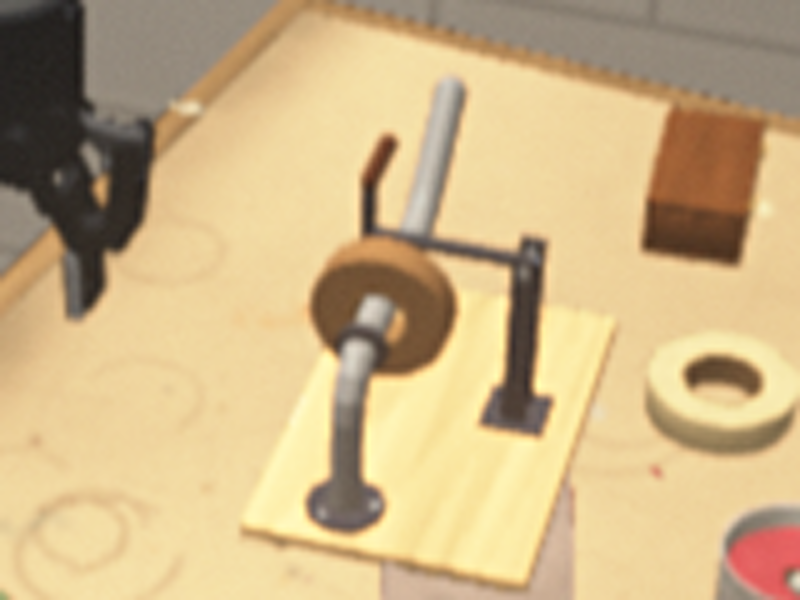

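View pics/t24.png

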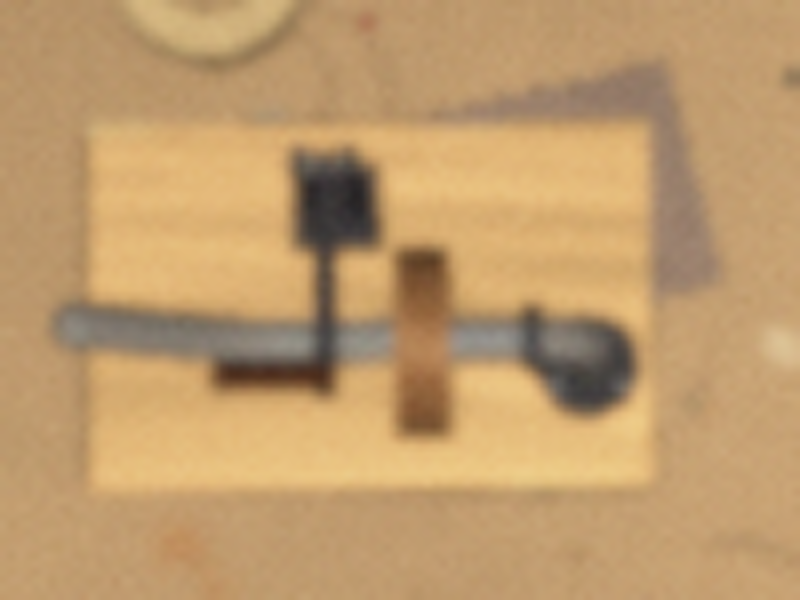

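View pics/top_end.png

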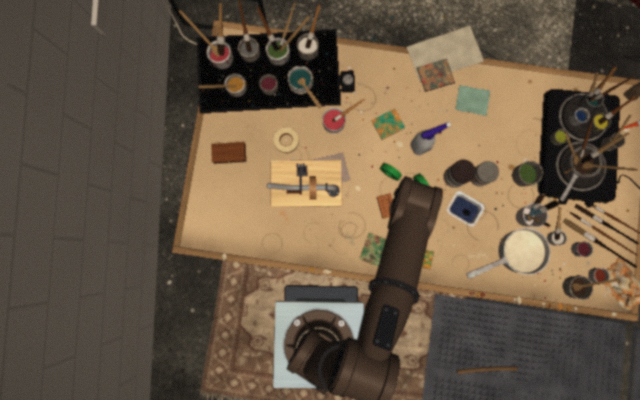

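View pics/side_end.png

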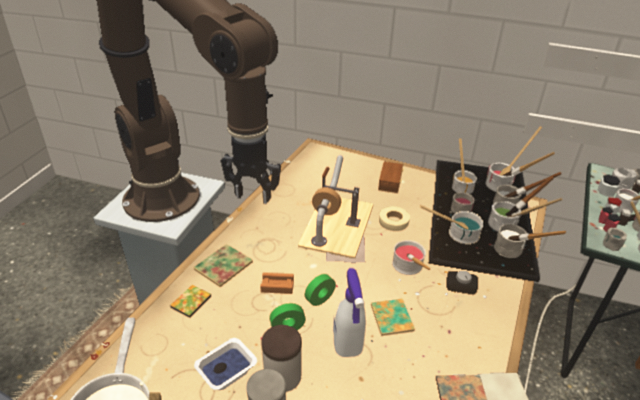

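The keeper is down across the tube at top-crop (325,300). The roll hangs between the keeper and the collar at (423,340), and the other things on the bench are where they were. Handing in.

```bash
python3 - <<'E'
from h import *
for _ in range(10): a=r.camera('side')
s=r.read_state();print(s['time_s'],np.abs(s['joint_velocities']).max())
print(r.close_job())
E
```

```text
28.2833 0.003973344900864672
the job is handed in; nothing more can be done
None
```

The brown tape roll is on the rack and the job is handed in at 28.3 s of the 72 s allowed. I swung the keeper back to its stop and took the roll from the cradle. I then threaded it over the raised end, slid it round the bend to about rack y = -58 mm and let go. Last, I lowered the keeper across the tube, released it and backed the arm clear.

**Last checks:** the final pictures from both cameras show:
- The roll hangs between the stop collar and the keeper.
- The keeper is down in its starting position.
- The green look-alikes and the bystanders I could see are where they were. In the last top view the arm partly hid the two small painted boards and one green roll, but the side view shows them in place.

**Forces:** the highest wrist force reported at the end of any move was about 18 N, while turning the keeper. It stayed around 2 N during threading.

**Disagreements:**
- The gripper read 9.5 to 10 mm on the 12 mm pin, and about 22.7 mm on the 24 mm roll.
- The side view put the tube tip a few millimetres off the position I had fitted, more than the 2 mm the calibration promises. The hole had enough play, and the roll threaded without contact force.
- The last top view also shows a thin brown stick on the floor mat at (487,370), a spot I think the arm covered in the first picture. I never worked near it, but I can't confirm it was there from the start.

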